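# Pack three gilded replicas into the leaning carrier and lock it

## Task

Pack the gilded figure, the mummy case and the pale jar, each standing head up, side by side in the leaning crate: follow its slant and set each one down gently on the crate's floor, whose height you must feel for, without dropping or forcing it. Then, with all three in, slide the red transport lock fully home to its end stop. Leave the little chair, the varnish jar and the brush where they are.

Things in the scene. Friction and masses are not known exactly. Their poses are not given: they have to be found in the camera images.
- crate: Open wooden crate with an orange band, leaning: outside 82 (x) x 220 (y) x 135 (z) mm, walls 6 mm. Origin: centre of its underside. Its z axis points out of the mouth, leaning 25 degrees from vertical towards its front (the robot's side); y is level, along its long side. Steel brackets flank its ends, to 127 mm either side along y.
- crate_rim (a point): Centre of the crate's mouth, level with the rim, 135 mm from the crate's origin; axes as the crate's. Mouth 70 (x) x 208 (y) mm. Inside, a cork-coloured floor, square to the crate's z, is set anywhere from 75 to 115 mm below the rim: its height differs each time and is not measured.
- carrier: Fixed plywood base plate of the carrier, 12 mm thick. Origin on the work surface, z up; the plate spans x -130 to +100 mm for y -125 to +140 mm, and x -210 to +100 mm for y 140 to 240 mm. The crate's origin is at (30, 0, 52) mm in this frame. The lock's track runs along x at y = 190 mm and ends in a red keeper block at its +x end.
- lock (a joint): Transport lock: red grip that slides on the carrier's track along the carrier's +x, away from the robot. 0 = open, 0.080 m = home at its end stop. It moves against a friction of about 3 N and stays where it is left.
- lock_top (a point): Centre of the top of the lock's red grip: 24 (x) x 22 (y) x 40 mm high block, its top 69 mm above the work surface, foot at 29 mm on a steel slide 50 x 30 mm. Its axes are the carrier's.
- figure: Gilded standing figure, round, 178 mm tall, standing upright. Origin: centre of its underside, z up to the head. Foot 50 mm diameter, robe about 42 mm, shoulders 46 mm diameter at 98 to 112 mm, neck, then a tall headdress, a cylinder of 34 mm diameter from 126 to 170 mm. About 0.35 kg.
- mummycase: Gold and blue mummy case, 172 mm tall, standing upright. Origin: centre of its underside, z up to the head, face to -x. Foot 46 (x) x 50 (y) mm, shoulders 42 x 52 mm from 73 to 123 mm, blue head 36 (x) x 42 (y) mm from 123 to 172 mm. About 0.3 kg.
- jar: Pale ivory jar with a gold head for a lid (one piece), 175 mm tall, standing upright. Origin: centre of its underside, z up. Body up to 56 mm diameter (60 to 95 mm high), head a cylinder of 40 mm diameter from 108 to 165 mm. About 0.35 kg.
- chair: Bystander: miniature gilded chair, 70 x 70 x 137 mm. Origin: centre of its underside.
- varnish: Bystander: closed varnish jar, 60 mm diameter, 85 mm high. Origin: centre of its underside.
- brush: Bystander: brush 170 mm long, lying. Origin: centre of its underside, x along it.

How it is judged:
By the outcome, as a careful person would: the job done as asked, in the order asked, and still so for the second after the job is handed in, with the robot touching nothing.
It also fails if it takes over 72 s, if anything falls off the work surface, if the arm or the gripper's body presses on something with over 40 N, if the wrist force passes 120 N, or if a joint passes its speed limit or range.

## Robot

A 6-joint arm with a two-finger parallel gripper is mounted at the origin on the work surface. World frame = base frame: x ahead of the robot, y to its left, z up, the work surface at z = 0. Lengths are in m, angles in degrees, forces in N, time in s.
With the tool pointing down it reaches from about 0.375 to 0.925 m from the base axis. Payload 5.7 kg.
Tool frame: the origin (TCP) lies midway between the tips of the shut fingers; the grasp point (between the pads) lies 19 mm behind it; z points along the fingers, y is the line along which they close (so a half turn about z gives the same grasp; the last joint's range is limited). The gripper opens to 88 mm and grips with 3 to 60 N. Pads are 20 mm wide; open, the fingers measure 115 mm over their backs; the gripper's body (75 mm by 178 mm) begins 61 mm behind the grasp point.
Start: joints at [59.467, 20.558, 86.54, -0, 72.909, -6.595], TCP at [0.243, 0.548, 0.223] pointing down, gripper open.
Joint ranges: [-170.27, 170.27], [-57.76, 135], [12.27, 136.19], [-55.21, 235.2], [11.17, 155.16], [-170.74, 170.74]. Speed limits (degrees/s): [136.94, 136.94, 180, 180, 180, 180].

## Interface

Orientations are given as a 3x3 rotation matrix whose columns are the frame's x, y, z axes.
In Python, from plant import * gives the robot as it stands. The module is installed in compiled form; this text tells all that it offers.
- The arm moves only by the tool carry_out, never from a script. Its argument "commands" is a list of rows, each an object of numbers: "wx", "wy", "wz": the turn, a rotation vector about the world's x, y, z as a fraction of full scale; "x", "y", "z": the shift along the world's x, y, z as a fraction of full scale; "jaw": the closure, from 0 (fully open) to 1 (shut). In form: [{"wx": .., "wy": .., "wz": .., "x": .., "y": .., "z": .., "jaw": ..}, ...]. A call has 1 to 10 rows; each row shifts and turns the commanded pose from where the row before left it; what a row does not reach is not made up. Full scale, the value 1, is 3 cm for a shift and 8 degrees for a turn. A row lasts 1/8 s, in which the tool goes at most 62.5 mm and 10.7 degrees, less where a joint would pass 70% of its speed; a pose out of reach is approached as far as the arm can. A call with a number of a shift or a turn outside -1 to 1 is refused whole. A call with a gripper value outside its range is refused whole. The fingers move at their own pace and stop on an object; "newtons" is the grip in N (left out, the last holds). Time passes only in rows, so rows that do not move let the fingers close. It gives the time, the measured TCP pose, the force, the opening and the grip force at its end, in the units of the state.
- get_state(): the state, without advancing time (a new reading comes with each control period).
- camera(name): name is "scene" or "side" or "wrist"; returns a dict with "frame" (420x560x3 uint8, red, green, blue), "mtx" (3x3 intrinsics, pixels), "rvec" (rotation vector, rad) and "tvec" (3), from world to camera coordinates, as OpenCV has them; the wrist camera has in their place "hand_eye" (4x4, takes a point from camera to tool coordinates, whose origin is the TCP and whose axes are the flange's). Camera axes: x right, y down, z forward; pixel columns grow to the right and rows downward; lengths in m; the calibration is good to about 2 mm. A picture is of the moment at which its call begins: read the wrist's pose just before it. There is no depth.
- job_done(): hands the job in; it is judged then, once.
The state is a dict: "clock": time; "joints": joint angles; "qd": joint speeds; "joint_torque": joint torques, N m; "tool_pos": TCP position; "orientation": TCP orientation; "ft_force": force on the tool from outside, world axes, zero at the start; "ft_torque": the same for the moment, N m; "gripper_width": finger opening in m; "grasp_force": force on a finger pad.
Only numpy, scipy, OpenCV 4.12 (cv2) and the standard library are available. Lean on these libraries where they do the work, as an engineer would, in place of code of your own. Each camera call takes 0.05 s, during which the arm holds its last target. There are 200 camera calls.

## Working session

There is one attempt and no reset: what is moved stays moved. The work goes in short steps, Python scripts to look and compute and a tool call to move; the robot and the scene stay as the last step left them, time stands still between calls to the robot, and variables do not carry over. Pictures are saved under pics/ and viewed, at most 10 in all, crops included, and the job is handed in when it is done.

Besides the shell and the picture viewer there is one more tool, called after "Emit:" as name(argument=value, ...), one argument or row to a line, values as JSON. carry_out: Moves the arm, as the interface text tells. Shift numbers are shares of 3 cm and turn numbers shares of 8 degrees, none past 1 either way. Its arguments: {"type":"object","properties":{"commands":{"type":"array","items":{"type":"object","properties":{"wx":{"type":"number"},"wy":{"type":"number"},"wz":{"type":"number"},"x":{"type":"number"},"y":{"type":"number"},"z":{"type":"number"},"jaw":{"type":"number"}}}},"newtons":{"type":"number"}},"required":["commands"]}

```bash
mkdir -p pics; python3 - <<'E'
from plant import *
import cv2,pickle
s=get_state();print(s['clock'],s['tool_pos'],s['orientation'],s['gripper_width'])
d={}
for n in("scene","side","wrist"):
    c=camera(n);d[n]=c;cv2.imwrite(f"pics/{n}0.png",c["frame"][:,:,::-1])
    if n!="wrist":cv2.imwrite(f"pics/{n}0b.png",cv2.resize(c["frame"][:,:,::-1],(800,600),interpolation=cv2.INTER_CUBIC))
    print(n,c['mtx'].tolist(),c.get('rvec'),c.get('tvec'),c.get('hand_eye'))
d['state']=s
pickle.dump(d,open('d0.pkl','wb'))
E
```

```text
0.0 [0.2431096  0.5477893  0.22181889] [[-9.13992221e-01  4.05730682e-01 -9.12998676e-04]
 [ 4.05731660e-01  9.13990898e-01 -1.56755144e-03]
 [ 1.98468766e-04 -1.80316229e-03 -9.99998355e-01]] 0.08749005893522732
scene [[492.4003651756358, 0.0, 280.7040711758426], [0.0, 492.4003651756358, 206.21077009045416], [0.0, 0.0, 1.0]] [ 1.54134132  2.24286844 -0.71732552] [ 0.26907414 -0.33230582  1.46555406] None
side [[428.63596187323014, 0.0, 283.5642841287005], [0.0, 428.63596187323014, 206.6640997458949], [0.0, 0.0, 1.0]] [ 2.23553695 -0.93352406  0.37121338] [-0.44121715  0.33377077  0.82448056] None
wrist [[377.3544281859879, 0.0, 274.66750318976295], [0.0, 377.3544281859879, 215.07443148630796], [0.0, 0.0, 1.0]] None None [[-9.62392354e-04 -9.64807749e-01 -2.62954524e-01  7.08140826e-02]
 [ 9.99999077e-01 -6.76214900e-04 -1.17881254e-03 -7.42391806e-05]
 [ 9.59513704e-04 -2.62955415e-01  9.64807509e-01 -1.62366109e-01]
 [ 0.00000000e+00  0.00000000e+00  0.00000000e+00  1.00000000e+00]]
```

View pics/scene0b.png

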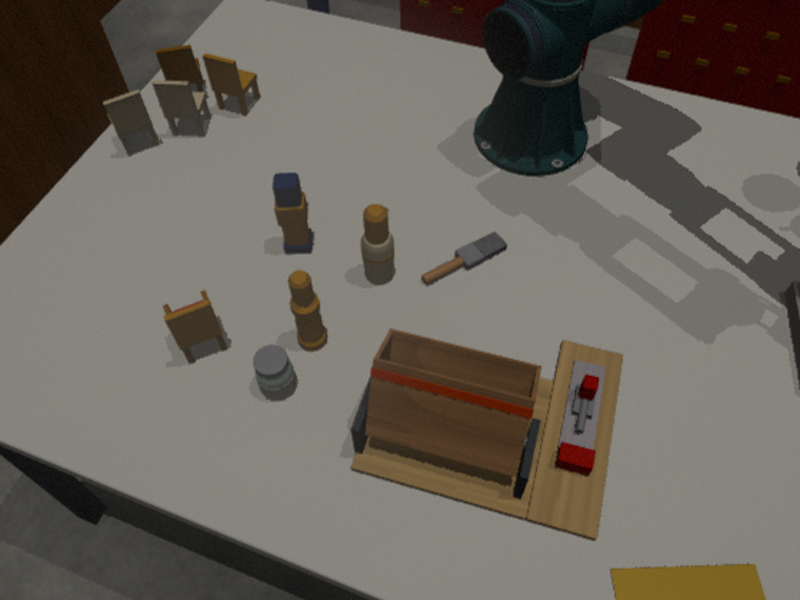

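View pics/side0b.png

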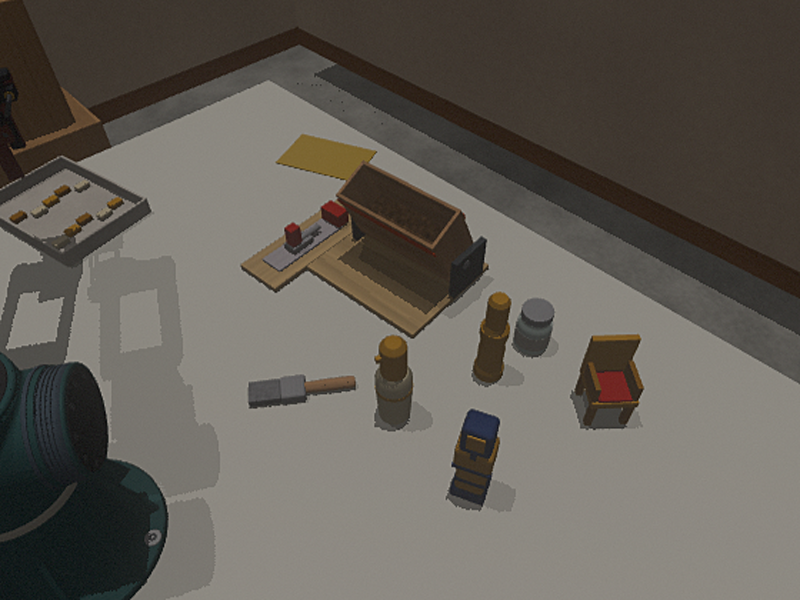

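```bash
cat > h.py <<'E'
import numpy as np,cv2,pickle
from scipy.optimize import least_squares
D=pickle.load(open('d0.pkl','rb'));K=1/1.42857
def proj(n,P):
    c=D[n];return cv2.projectPoints(np.atleast_2d(P).astype(float),c['rvec'],c['tvec'],c['mtx'],None)[0][:,0]
def pose(q,P): # yaw, x,y
    c,s=np.cos(q[2]),np.sin(q[2]);P=np.atleast_2d(P).astype(float)
    return np.c_[q[0]+c*P[:,0]-s*P[:,1],q[1]+s*P[:,0]+c*P[:,1],P[:,2]]
a=np.radians(25)
# crate frame in carrier: z leans towards -x
CR=np.array([[np.cos(a),0,-np.sin(a)],[0,1,0],[np.sin(a),0,np.cos(a)]])
def crate(P): return np.atleast_2d(P)@CR.T+[.03,0,.052]
E
cat > m.py <<'E'
from h import *
def fit(obs,q0):
    def r(q): return np.concatenate([(proj(n,pose(q,p))[0]-np.array(u)*K) for n,p,u in obs])
    s=least_squares(r,q0);print(np.round(s.x,4),'res',np.round(s.fun,1));return s.x
Q={}
for k,h,o in [('figure',.178,[('scene',1,(300,275)),('scene',0,(313,342)),('side',1,(498,296)),('side',0,(488,376))]),
 ('mummycase',.172,[('scene',1,(287,178)),('scene',0,(298,247)),('side',1,(482,415)),('side',0,(469,497))]),
 ('jar',.175,[('scene',1,(375,209)),('scene',0,(379,275)),('side',1,(393,339)),('side',0,(394,420))])]:
    print(k);Q[k]=fit([(n,[0,0,h*t],u) for n,t,u in o],[.6,0,0])
print('carrier')
R=lambda x,y:crate([x,y,.135])[0]
# plate corners & rim (scene: robot is far, robot's +y is to the right)
obs=[('scene',R(-.041,-.11),(390,332)),('scene',R(-.041,.11),(540,368)),('scene',R(.041,.11),(530,412)),('scene',R(.041,-.11),(372,374)),
('scene',[-.21,.24,.012],(622,353)),('scene',[-.21,.14,.012],(563,342)),('scene',[.1,.24,.012],(597,535)),('scene',[.1,-.125,.012],(353,468)),
('side',R(.041,.11),(368,163)),('side',R(.041,-.11),(464,210)),('side',R(-.041,-.11),(434,249)),('side',R(-.041,.11),(338,194))]
Q['carrier']=fit(obs,[.7,.0,0])
pickle.dump(Q,open('Q.pkl','wb'))
E
python3 m.py
```

```text
figure
[ 0.6089 -0.2107  0.    ] res [-0.5  0.7  0.3 -2.5  0.8  1.7 -0.7 -3.5]
mummycase
[ 0.433  -0.3235  0.    ] res [-1.3  0.7  0.8 -1.9 -0.7  5.8  0.6 -7.1]
jar
[ 0.443  -0.1588  0.    ] res [-0.4 -0.7 -0.  -1.1 -0.1  3.2  0.2 -4.9]
carrier
[0.6959 0.0592 0.0913] res [-1.4  0.4  0.3  0.6  3.2 -5.  -0.5 -6.6 -0.3  1.4 -1.9 -0.8  0.7  4.5
 -2.4  3.4 -2.3 -2.6  0.  -1.1  1.3 -1.1 -0.2  0.2]
```

```bash
cat > ov.py <<'E'
from h import *
import sys
Q=pickle.load(open('Q.pkl','rb'))
def circ(r,z): t=np.linspace(0,2*np.pi,41);return np.c_[r*np.cos(t),r*np.sin(t),0*t+z]
def box(a,b,z):return np.array([[-a,-b,z],[a,-b,z],[a,b,z],[-a,b,z],[-a,-b,z]])
M={'figure':[circ(.025,0),circ(.023,.105),circ(.017,.126),circ(.017,.17)],'jar':[circ(.028,.06),circ(.028,.095),circ(.02,.108),circ(.02,.165)],
'mummycase':[box(.023,.025,0),box(.021,.026,.123),box(.018,.021,.172)],
'carrier':[np.array([[-.13,-.125,.012],[.1,-.125,.012],[.1,.24,.012],[-.21,.24,.012],[-.21,.14,.012],[-.13,.14,.012],[-.13,-.125,.012]]),crate(box(.041,.11,.135)),crate(box(.035,.104,.135)),crate(box(.041,.11,0)),box(.012,.011,.069)+[float(sys.argv[1]),.19,0]]}
S=4
def panel(n,x0,y0,w,h,S):
    im=cv2.resize(D[n]['frame'][y0:y0+h,x0:x0+w,::-1].copy(),None,fx=S,fy=S,interpolation=cv2.INTER_CUBIC)
    im=cv2.convertScaleAbs(im,alpha=1.5)
    for k in M:
        for P in M[k]:
            p=(proj(n,pose(Q[k],P))-[x0,y0]+.5)*S
            cv2.polylines(im,[np.round(p).astype(int)],False,(0,255,0),1)
    for i in range(0,w,20):cv2.putText(im,str(x0+i),(i*S,8),0,.3,(255,0,255))
    for i in range(0,h,20):cv2.putText(im,str(y0+i),(0,i*S+4),0,.3,(255,0,255))
    return im
a=panel('scene',180,115,110,150,4);b=panel('side',305,200,80,150,4)
cv2.imwrite(sys.argv[2]+'o.png',np.hstack([a,b]))
a=panel('scene',240,225,200,150,2);b=panel('side',160,108,200,150,2)
cv2.imwrite(sys.argv[2]+'c.png',np.hstack([a,b]))
cv2.imwrite(sys.argv[2]+'.png',np.vstack([cv2.resize(cv2.imread(sys.argv[2]+'o.png')[:, :],None,fx=.5,fy=.5),cv2.imread(sys.argv[2]+'c.png')[:, :380]])if 0 else cv2.imread(sys.argv[2]+'c.png'))
E
python3 ov.py -0.09 pics/ov1
```

```text
(no output)
```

View pics/ov1o.png

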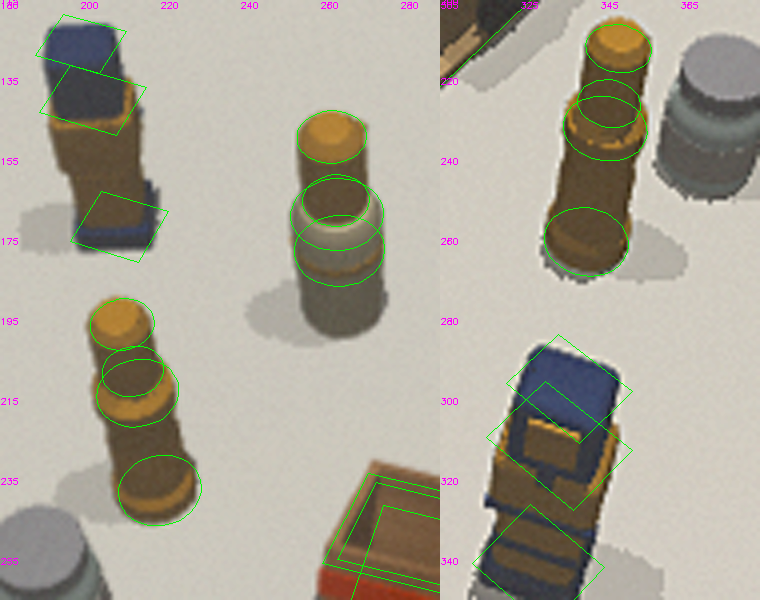

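View pics/ov1c.png

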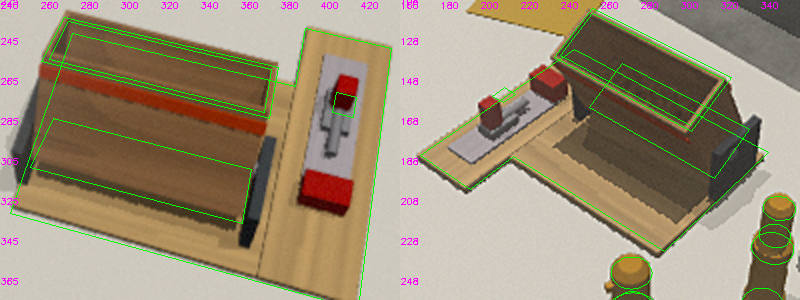

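```bash
cat > m2.py <<'E'
from h import *
Q=pickle.load(open('Q.pkl','rb'))
h=[(.018,-.021),(.018,.021),(-.018,.021),(-.018,-.021)]
sc=[(191.5,133.5),(210.5,132.5),(207.5,121.25),(192,122.5)]
sd=[(350,292.5),(329.25,286.25),(325.5,300),(347,307.5)]
sd=[sd[0],sd[1],sd[2],sd[3]]
obs=[('scene',(*p,.172),u) for p,u in zip(h,sc)]+[('side',(*p,.172),u) for p,u in zip(h,sd)]
obs+=[('scene',(.023,-.025,0),(199.5,177.3)),('scene',(.023,.025,0),(218.7,176.7)),('side',(-.023,.025,0),(315,348)),('side',(-.023,-.025,0),(338,355))]
r=lambda q:np.concatenate([(proj(n,pose(q,p))[0]-np.array(u)) for n,p,u in obs])
for y in(0,.5,-.5):
    s=least_squares(r,[.43,-.32,y],loss='soft_l1');print('mummy',s.x,np.degrees(s.x[2]),s.cost,np.round(s.fun,1))
    Q['mummycase']=s.x
# lock
q=Q['carrier']
r=lambda v:np.concatenate([proj('scene',pose(q,[v[0],.19,.069]))[0]-[413.5,266],proj('side',pose(q,[v[0],.19,.069]))[0]-[204.5,156.5]])
s=least_squares(r,[-.1]);print('lock',s.x,s.fun)
# shift figure
def sh(k,a,b):
    P=[0,0,.1];t=np.r_[proj('scene',pose(Q[k],P))[0]+a,proj('side',pose(Q[k],P))[0]+b]
    s=least_squares(lambda v:np.r_[proj('scene',pose([*v,0],P))[0],proj('side',pose([*v,0],P))[0]]-t,Q[k][:2]);Q[k][:2]=s.x;print(k,s.x)
sh('figure',[-.8,0],[-.2,.8])
for n in('scene','side'):
  R=cv2.Rodrigues(D[n]['rvec'])[0];print(n,-R.T@D[n]['tvec'])
  for d in(0,45,90,135,180,225,270,315):
    c=np.radians(d);p=proj(n,[[Q['jar'][0],Q['jar'][1],.14],[Q['jar'][0]+.03*np.cos(c),Q['jar'][1]+.03*np.sin(c),.14]]);print(d,np.round(p[1]-p[0],1),end=' ')
pickle.dump(Q,open('Q.pkl','wb'))
E
python3 m2.py;python3 ov.py -0.115 pics/ov2
```

```text
mummy [ 0.43420737 -0.32376263  0.46503847] 26.64474138431042 14.574390106656615 [-1.2 -1.7 -2.3 -2.1  0.6 -1.8 -1.5 -1.7  1.1 -1.7 -1.2 -1.7 -2.4  1.3
 -0.2  0.4  0.1  1.6 -0.   0.6 -0.3 -1.   0.8 -0.7]
mummy [ 0.43420736 -0.32376263  0.46504026] 26.644844354030038 14.574390107088956 [-1.2 -1.7 -2.3 -2.1  0.6 -1.8 -1.5 -1.7  1.1 -1.7 -1.2 -1.7 -2.4  1.3
 -0.2  0.4  0.1  1.6 -0.   0.6 -0.3 -1.   0.8 -0.7]
mummy [ 0.43420737 -0.32376263  0.46503866] 26.644752463544627 14.574390106584364 [-1.2 -1.7 -2.3 -2.1  0.6 -1.8 -1.5 -1.7  1.1 -1.7 -1.2 -1.7 -2.4  1.3
 -0.2  0.4  0.1  1.6 -0.   0.6 -0.3 -1.   0.8 -0.7]
lock [-0.11429673] [-0.32826953  1.0468426   0.28591465  2.76760025]
figure [ 0.60822861 -0.21209095]
scene [1.12649737 0.16714023 1.0167323 ]
0 [-5.   9.3] 45 [5. 9.] 90 [11.9  3.4] 135 [11.8 -4. ] 180 [ 4.8 -9. ] 225 [-4.8 -8.8] 270 [-11.8  -3.4] 315 [-11.9   4.1] side [ 0.08131322 -0.53736796  0.83094376]
0 [10.4 -8.4] 45 [  0.1 -11.7] 90 [-10.3  -8.3] 135 [-14.9   0.1] 180 [-10.8   8.6] 225 [-0.1 12.2] 270 [10.7  8.6] 315 [14.9 -0.1]
```

View pics/ov2o.png

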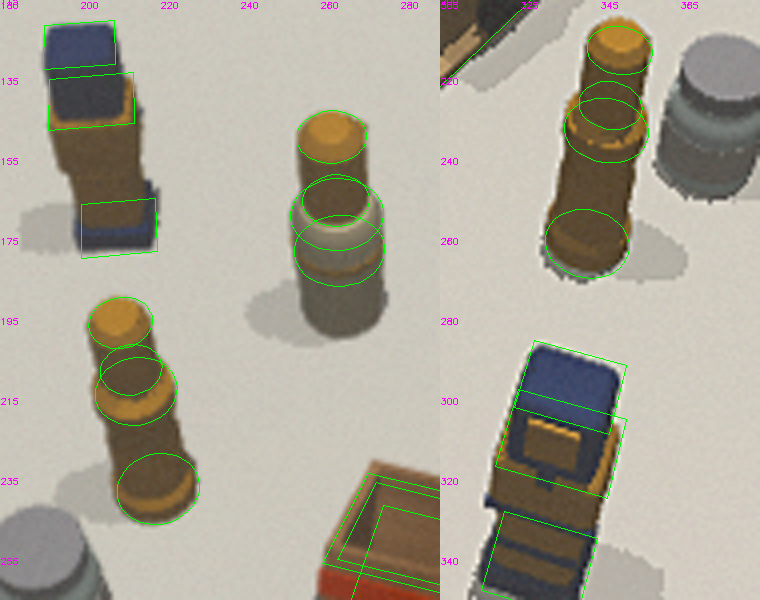

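Emit:
carry_out(
  commands=[
    {"x": 0.6, "y": -0.9},
    {"x": 0.6, "y": -0.9},
    {"x": 0.6, "y": -0.9},
    {"x": 0.6, "y": -0.9},
    {"x": 0.6, "y": -0.9},
    {"x": 0.6, "y": -0.9},
    {"x": 0.6, "y": -0.9},
    {"x": 0.6, "y": -0.9},
    {"x": 0.6, "y": -0.9},
    {"x": 0.6, "y": -0.9},
  ],
  newtons=25,
)

```text
validation failed for argument at $.co...
```

Emit:
carry_out(
  commands=[
    {"x": 0.1, "y": -1},
    {"x": 0.1, "y": -1},
    {"x": 0.1, "y": -1},
    {"x": 0.1, "y": -1},
    {"x": 0.1, "y": -1},
    {"x": 0.1, "y": -1},
    {"x": 0.1, "y": -1},
    {"x": 0.1, "y": -1},
    {"x": 0.1, "y": -1},
    {"x": 0.1, "y": -1},
  ],
)

```text
validation failed for argument at $.co...
```

Emit:
carry_out(
  commands=[
    {"y": -0.9},
    {"y": -0.9},
    {"y": -0.9},
    {"x": -0.15, "y": -0.9},
    {"x": -0.15, "y": -0.9},
    {},
  ],
)

```text
validation failed for argument at $.co...
```

Emit:
carry_out(
  commands=[
    {"wx": 0, "wy": 0, "wz": 0, "x": 0.6, "y": -0.9, "z": 0, "jaw": 0},
    {"wx": 0, "wy": 0, "wz": 0, "x": 0.6, "y": -0.9, "z": 0, "jaw": 0},
    {"wx": 0, "wy": 0, "wz": 0, "x": 0.6, "y": -0.9, "z": 0, "jaw": 0},
    {"wx": 0, "wy": 0, "wz": 0, "x": 0.6, "y": -0.9, "z": 0, "jaw": 0},
    {"wx": 0, "wy": 0, "wz": 0, "x": 0.6, "y": -0.9, "z": 0, "jaw": 0},
    {"wx": 0, "wy": 0, "wz": 0, "x": 0.6, "y": -0.9, "z": 0, "jaw": 0},
    {"wx": 0, "wy": 0, "wz": 0, "x": 0.6, "y": -0.9, "z": 0, "jaw": 0},
    {"wx": 0, "wy": 0, "wz": 0, "x": 0.6, "y": -0.9, "z": 0, "jaw": 0},
    {"wx": 0, "wy": 0, "wz": 0, "x": 0.6, "y": -0.9, "z": 0, "jaw": 0},
    {"wx": 0, "wy": 0, "wz": 0, "x": 0.6, "y": -0.9, "z": 0, "jaw": 0},
  ],
  newtons=25,
)

```text
clock: 1.4
tool_pos: [0.4238, 0.2774, 0.2225]
orientation: [[-0.914, 0.406, -0.0], [0.406, 0.914, -0.0], [0.0, -0.0, -1.0]]
ft_force: [0.9, -0.3, 0.4]
gripper_width: 0.0874
grasp_force: 0.0
```

Emit:
carry_out(
  commands=[
    {"wx": 0, "wy": 0, "wz": 0, "x": 0.1, "y": -1, "z": 0, "jaw": 0},
    {"wx": 0, "wy": 0, "wz": 0, "x": 0.1, "y": -1, "z": 0, "jaw": 0},
    {"wx": 0, "wy": 0, "wz": 0, "x": 0.1, "y": -1, "z": 0, "jaw": 0},
    {"wx": 0, "wy": 0, "wz": 0, "x": 0.1, "y": -1, "z": 0, "jaw": 0},
    {"wx": 0, "wy": 0, "wz": 0, "x": 0.1, "y": -1, "z": 0, "jaw": 0},
    {"wx": 0, "wy": 0, "wz": 0, "x": 0.1, "y": -1, "z": 0, "jaw": 0},
    {"wx": 0, "wy": 0, "wz": 0, "x": 0.1, "y": -1, "z": 0, "jaw": 0},
    {"wx": 0, "wy": 0, "wz": 0, "x": 0.1, "y": -1, "z": 0, "jaw": 0},
    {"wx": 0, "wy": 0, "wz": 0, "x": 0.1, "y": -1, "z": 0, "jaw": 0},
    {"wx": 0, "wy": 0, "wz": 0, "x": 0.1, "y": -1, "z": 0, "jaw": 0},
  ],
)

```text
clock: 2.65
tool_pos: [0.4532, -0.0226, 0.2225]
orientation: [[-0.914, 0.406, -0.0], [0.406, 0.914, -0.0], [0.0, -0.0, -1.0]]
ft_force: [0.3, -0.1, -0.3]
gripper_width: 0.0875
grasp_force: 0.0
```

Emit:
carry_out(
  commands=[
    {"wx": 0, "wy": 0, "wz": 0, "x": 0, "y": -0.9, "z": 0, "jaw": 0},
    {"wx": 0, "wy": 0, "wz": 0, "x": 0, "y": -0.9, "z": 0, "jaw": 0},
    {"wx": 0, "wy": 0, "wz": 0, "x": 0, "y": -0.9, "z": 0, "jaw": 0},
    {"wx": 0, "wy": 0, "wz": 0, "x": -0.2, "y": -0.9, "z": 0, "jaw": 0},
    {"wx": 0, "wy": 0, "wz": 0, "x": -0.2, "y": -0.95, "z": 0, "jaw": 0},
    {"wx": 0, "wy": 0, "wz": 0, "x": 0, "y": 0, "z": 0, "jaw": 0},
  ],
)

```text
clock: 3.4
tool_pos: [0.4412, -0.1594, 0.2225]
orientation: [[-0.913, 0.408, -0.0], [0.408, 0.913, -0.0], [0.0, -0.0, -1.0]]
ft_force: [-0.5, 0.6, -0.6]
gripper_width: 0.0876
grasp_force: 0.0
```

```bash
python3 - <<'E'
from plant import *
import cv2
s=get_state();print(s['clock'],s['tool_pos'],s['joints'])
c=camera("wrist");cv2.imwrite("pics/w1.png",c["frame"][:,:,::-1])
E
```

```text
3.4 [ 0.44118033 -0.15938288  0.22247792] [-2.82953793e+01  9.70513792e+00  1.02068046e+02 -1.81267147e-02
  6.82342636e+01 -9.42010696e+01]
```

View pics/w1.png

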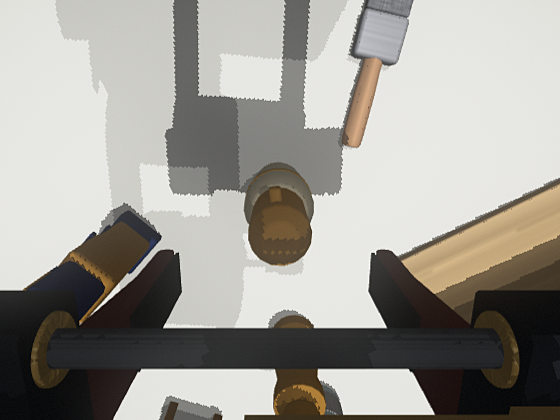

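Emit:
carry_out(
  commands=[
    {"wx": 0, "wy": 0, "wz": 0, "x": 0.03, "y": 0.05, "z": -0.8, "jaw": 0},
    {"wx": 0, "wy": 0, "wz": 0, "x": 0, "y": 0, "z": -0.8, "jaw": 0},
    {"wx": 0, "wy": 0, "wz": 0, "x": 0, "y": 0, "z": -0.8, "jaw": 0},
    {"wx": 0, "wy": 0, "wz": 0, "x": 0, "y": 0, "z": -0.5, "jaw": 0},
    {"wx": 0, "wy": 0, "wz": 0, "x": 0, "y": 0, "z": -0.25, "jaw": 0},
    {"wx": 0, "wy": 0, "wz": 0, "x": 0, "y": 0, "z": 0, "jaw": 1},
    {"wx": 0, "wy": 0, "wz": 0, "x": 0, "y": 0, "z": 0, "jaw": 1},
    {"wx": 0, "wy": 0, "wz": 0, "x": 0, "y": 0, "z": 0, "jaw": 1},
    {"wx": 0, "wy": 0, "wz": 0, "x": 0, "y": 0, "z": 0, "jaw": 1},
    {"wx": 0, "wy": 0, "wz": 0, "x": 0, "y": 0, "z": 0, "jaw": 1},
  ],
)

```text
clock: 4.7
tool_pos: [0.4424, -0.1567, 0.1283]
orientation: [[-0.914, 0.406, 0.0], [0.406, 0.914, -0.0], [-0.0, -0.0, -1.0]]
ft_force: [-0.7, -0.1, -1.2]
gripper_width: 0.0414
grasp_force: 0.0
```

```bash
cat > plan.py <<'E'
# target TCP for object whose underside is s above/below the rim along crate z; tcp at height g on the object
from h import *
import sys
Q=pickle.load(open('Q.pkl','rb'));q=Q['carrier']
def W(P): return pose(q,P)[0]
def tgt(x,y,foot,g): return W(crate([x,y,.135+foot+g])[0])
c,s=np.cos(q[2]),np.sin(q[2]);Rz=np.array([[c,-s,0],[s,c,0],[0,0,1]])
Rc=Rz@CR
Rt=np.c_[-Rc[:,1],-0*Rc[:,0],-Rc[:,2]]
Ry=Rc[:,0];Rzt=-Rc[:,2];Rx=np.cross(Ry,Rzt);Rt=np.c_[Rx,Ry,Rzt]
if __name__=='__main__':
    print('target R',np.round(Rt,3).tolist(),'yaw',np.degrees(q[2]),'down step',-Rc[:,2],'crate x',Rc[:,0],'crate y',Rc[:,1])
    for n,x,y,g in(('jar',-.003,.0635,.128),('mummy',-.006,-.003,.131),('figure',-.006,-.0665,.131)):
        print(n,'foot +20 above rim',np.round(tgt(x,y,.02,g),4),'40 below',np.round(tgt(x,y,-.04,g),4),'75 below',np.round(tgt(x,y,-.075,g),4))
    print('lock top',W([-.114,.19,.069]),'home',W([-.034,.19,.069]))
    print('yaw-only rotvec tilt axis (world) for -25deg about crate y:',Rc[:,1])
E
python3 plan.py
```

```text
target R [[-0.091, 0.903, 0.421], [0.996, 0.083, 0.039], [0.0, 0.423, -0.906]] yaw 5.2314157071230065 down step [ 0.42085787  0.03853375 -0.90630779] crate x [0.90253261 0.08263589 0.42261826] crate y [-0.09117862  0.99583455  0.        ]
jar foot +20 above rim [0.5981 0.1141 0.3072] 40 below [0.6234 0.1164 0.2528] 75 below [0.6381 0.1177 0.2211]
mummy foot +20 above rim [0.6002 0.0475 0.3087] 40 below [0.6255 0.0498 0.2543] 75 below [0.6402 0.0511 0.2226]
figure foot +20 above rim [ 0.606  -0.0158  0.3087] 40 below [ 0.6313 -0.0134  0.2543] 75 below [ 0.646  -0.0121  0.2226]
lock top [0.56500722 0.23806416 0.069     ] home [0.64467399 0.24535845 0.069     ]
yaw-only rotvec tilt axis (world) for -25deg about crate y: [-0.09117862  0.99583455  0.        ]
```

Emit:
carry_out(
  commands=[
    {"wx": 0, "wy": 0, "wz": 0, "x": 0, "y": 0, "z": 0, "jaw": 1},
    {"wx": 0, "wy": 0, "wz": 0, "x": 0, "y": 0, "z": 0, "jaw": 1},
    {"wx": 0, "wy": 0, "wz": 0, "x": 0, "y": 0, "z": 0.5, "jaw": 1},
    {"wx": 0, "wy": 0, "wz": 0, "x": 0, "y": 0, "z": 1, "jaw": 1},
  ],
)

```text
clock: 5.2
tool_pos: [0.4404, -0.1557, 0.1719]
orientation: [[-0.914, 0.406, -0.005], [0.406, 0.914, 0.002], [0.005, 0.0, -1.0]]
ft_force: [-0.1, 0.1, -4.8]
gripper_width: 0.0397
grasp_force: 25.0
```

Emit:
carry_out(
  commands=[
    {"wx": 0, "wy": 0, "wz": -0.8, "x": 0.2, "y": 0.4, "z": 0.9, "jaw": 1},
    {"wx": 0, "wy": 0, "wz": -1, "x": 0.3, "y": 0.6, "z": 0.9, "jaw": 1},
    {"wx": 0, "wy": 0, "wz": -1, "x": 0.3, "y": 0.6, "z": 0.9, "jaw": 1},
    {"wx": 0, "wy": 0, "wz": -1, "x": 0.3, "y": 0.6, "z": 0.9, "jaw": 1},
    {"wx": 0, "wy": 0, "wz": -1, "x": 0.3, "y": 0.6, "z": 0.9, "jaw": 1},
    {"wx": 0, "wy": 0, "wz": -1, "x": 0.3, "y": 0.6, "z": 0.9, "jaw": 1},
    {"wx": 0, "wy": 0, "wz": -1, "x": 0.3, "y": 0.6, "z": 0, "jaw": 1},
    {"wx": 0, "wy": 0, "wz": -0.8, "x": 0.3, "y": 0.6, "z": 0, "jaw": 1},
  ],
)

```text
clock: 6.2
tool_pos: [0.5109, -0.018, 0.3344]
orientation: [[-0.088, 0.996, -0.002], [0.996, 0.088, 0.0], [0.0, -0.002, -1.0]]
ft_force: [-0.4, 0.2, -4.1]
gripper_width: 0.04
grasp_force: 25.0
```

Emit:
carry_out(
  commands=[
    {"wx": 0, "wy": 0, "wz": 0, "x": 0.5, "y": 0.87, "z": 0, "jaw": 1},
    {"wx": 0.071, "wy": -0.778, "wz": 0, "x": 0.5, "y": 0.87, "z": 0, "jaw": 1},
    {"wx": 0.071, "wy": -0.778, "wz": 0, "x": 0.5, "y": 0.87, "z": 0, "jaw": 1},
    {"wx": 0.071, "wy": -0.778, "wz": 0, "x": 0.5, "y": 0.87, "z": 0, "jaw": 1},
    {"wx": 0.071, "wy": -0.778, "wz": 0, "x": 0.5, "y": 0.87, "z": 0, "jaw": 1},
    {"wx": 0, "wy": 0, "wz": 0, "x": 0, "y": 0, "z": 0, "jaw": 1},
    {"wx": 0, "wy": 0, "wz": 0, "x": 0, "y": 0, "z": 0, "jaw": 1},
  ],
)

```text
clock: 7.08
tool_pos: [0.5852, 0.1115, 0.3339]
orientation: [[-0.092, 0.904, 0.417], [0.996, 0.084, 0.038], [-0.001, 0.419, -0.908]]
ft_force: [-0.2, 0.5, -3.7]
gripper_width: 0.0392
grasp_force: 25.0
```

```bash
cat > look.py <<'E'
from plant import *
from h import *
import sys
from plan import Rc,Rt,pose,crate,q
s=get_state();T=np.array(s['tool_pos']);R=np.array(s['orientation'])
g=float(sys.argv[1])
# tcp in crate coords
c,sn=np.cos(q[2]),np.sin(q[2]);p=T-[q[0],q[1],0];p=np.array([c*p[0]+sn*p[1],-sn*p[0]+c*p[1],p[2]])
tc=CR.T@(p-[.03,0,.052]);print(s['clock'],'tcp',T,'crate xyz mm',tc*1000,'foot vs rim',(tc[2]-.135-g)*1000)
print('rot err deg (world)',np.degrees(cv2.Rodrigues(Rt@R.T)[0].ravel()),'F',s['ft_force'],'along axis',np.dot(s['ft_force'],Rc[:,2]),'joints',np.round(s['joints']))
if len(sys.argv)>2:
    a=camera('scene')['frame'][215:375,230:430];b=camera('side')['frame'][60:220,190:390]
    im=np.hstack([a,b])[:,:,::-1]
    cv2.imwrite(sys.argv[2],cv2.convertScaleAbs(cv2.resize(im,(800,320),interpolation=cv2.INTER_CUBIC),alpha=1.4))
E
python3 look.py .128 pics/l1.png
```

```text
7.075 tcp [0.58524953 0.11148585 0.33393933] crate xyz mm [ -3.54617727  62.1032761  312.73924151] foot vs rim 49.73924151016374
rot err deg (world) [ 0.07109404 -0.219822   -0.04769404] F [-0.17945688  0.45723001 -3.72734865] along axis -3.320218050134317 joints [ 4.  3. 99.  1. 54. -2.]
```

View pics/l1.png

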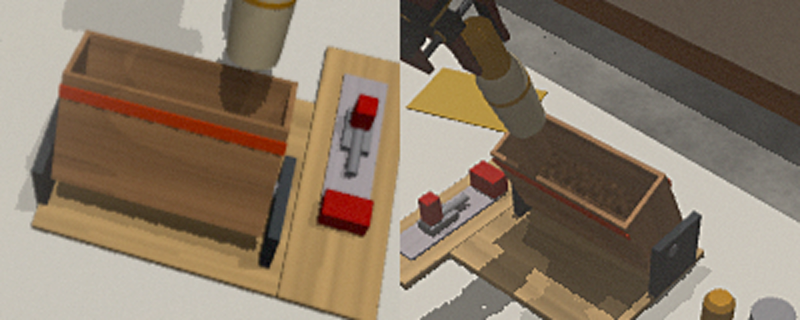

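```bash
python3 - <<'E'
from h import *
Q=pickle.load(open('Q.pkl','rb'))
x0,y0,w,h,S=230,110,100,75,8
im=cv2.resize(D['side']['frame'][y0:y0+h,x0:x0+w,::-1].copy(),None,fx=S,fy=S,interpolation=cv2.INTER_CUBIC)
im=cv2.convertScaleAbs(im,alpha=2.5)
for d,c in((0,(0,255,0)),(.075,(255,255,0)),(.095,(0,255,255)),(.115,(255,0,255))):
    z=.135-d
    P=np.array([[-.035,-.104,z],[.035,-.104,z],[.035,.104,z],[-.035,.104,z],[-.035,-.104,z]])
    p=(proj('side',pose(Q['carrier'],crate(P)))-[x0,y0]+.5)*S
    cv2.polylines(im,[np.round(p).astype(int)],False,c,1)
cv2.imwrite('pics/fl.png',im)
E
```

```text
(no output)
```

View pics/fl.png

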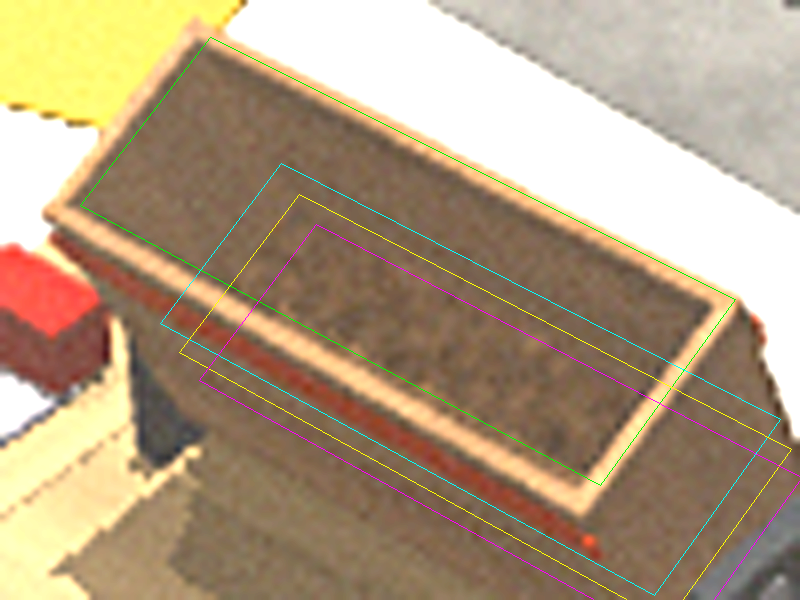

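Emit:
carry_out(
  commands=[
    {"wx": 0, "wy": -0.03, "wz": 0, "x": 0.23, "y": 0.06, "z": -0.38, "jaw": 1},
    {"wx": 0, "wy": 0, "wz": 0, "x": 0.2, "y": 0.02, "z": -0.38, "jaw": 1},
    {"wx": 0, "wy": 0, "wz": 0, "x": 0.2, "y": 0.02, "z": -0.4, "jaw": 1},
    {"wx": 0, "wy": 0, "wz": 0, "x": 0.17, "y": 0.02, "z": -0.37, "jaw": 1},
    {"wx": 0, "wy": 0, "wz": 0, "x": 0.17, "y": 0.02, "z": -0.37, "jaw": 1},
  ],
)

```text
clock: 7.8
tool_pos: [0.6157, 0.1161, 0.2771]
orientation: [[-0.092, 0.901, 0.424], [0.996, 0.083, 0.038], [-0.001, 0.426, -0.905]]
ft_force: [-0.2, 0.2, -4.6]
gripper_width: 0.0395
grasp_force: 25.0
```

Emit:
carry_out(
  commands=[
    {"wx": 0, "wy": 0, "wz": 0, "x": 0.19, "y": 0.02, "z": -0.445, "jaw": 1},
    {"wx": 0, "wy": 0, "wz": 0, "x": 0.19, "y": 0.02, "z": -0.445, "jaw": 1},
    {"wx": 0, "wy": 0.02, "wz": 0, "x": 0.19, "y": 0.02, "z": -0.445, "jaw": 1},
    {"wx": 0, "wy": 0.01, "wz": 0, "x": 0.18, "y": 0.02, "z": -0.445, "jaw": 1},
    {"wx": 0, "wy": 0, "wz": 0, "x": 0, "y": 0, "z": 0, "jaw": 1},
  ],
  newtons=20,
)

```text
clock: 8.43
tool_pos: [0.6375, 0.1184, 0.223]
orientation: [[-0.092, 0.904, 0.418], [0.996, 0.083, 0.038], [-0.0, 0.42, -0.907]]
ft_force: [-0.0, -0.4, -3.3]
gripper_width: 0.0396
grasp_force: 20.0
```

```bash
python3 look.py .128
```

```text
8.425 tcp [0.63746247 0.11841025 0.22297235] crate xyz mm [ -2.74677031  64.23813284 189.92795793] foot vs rim -73.07204206890088
rot err deg (world) [ 0.03154379 -0.15625523 -0.02622898] F [-0.02969205 -0.36650659 -3.331916  ] along axis -2.9931224087411152 joints [  4.  14. 102.   1.  39.  -2.]
```

Emit:
carry_out(
  commands=[
    {"wx": 0, "wy": 0, "wz": 0, "x": 0.042, "y": 0.004, "z": -0.09, "jaw": 1},
    {"wx": 0, "wy": 0, "wz": 0, "x": 0.042, "y": 0.004, "z": -0.09, "jaw": 1},
    {"wx": 0, "wy": 0, "wz": 0, "x": 0.042, "y": 0.004, "z": -0.09, "jaw": 1},
    {"wx": 0, "wy": 0, "wz": 0, "x": 0.042, "y": 0.004, "z": -0.09, "jaw": 1},
  ],
)

```text
clock: 8.93
tool_pos: [0.6431, 0.119, 0.214]
orientation: [[-0.092, 0.902, 0.421], [0.996, 0.083, 0.038], [-0.0, 0.423, -0.906]]
ft_force: [0.4, 0.7, -3.8]
gripper_width: 0.0393
grasp_force: 20.0
```

Emit:
carry_out(
  commands=[
    {"wx": 0, "wy": 0, "wz": 0, "x": 0.028, "y": 0.003, "z": -0.06, "jaw": 1},
    {"wx": 0, "wy": 0, "wz": 0, "x": 0.028, "y": 0.003, "z": -0.06, "jaw": 1},
    {"wx": 0, "wy": 0, "wz": 0, "x": 0.028, "y": 0.003, "z": -0.06, "jaw": 1},
  ],
)

```text
clock: 9.3
tool_pos: [0.6455, 0.1192, 0.2084]
orientation: [[-0.092, 0.903, 0.421], [0.996, 0.083, 0.038], [-0.0, 0.423, -0.906]]
ft_force: [-0.2, 0.6, -4.4]
gripper_width: 0.0397
grasp_force: 20.0
```

Emit:
carry_out(
  commands=[
    {"wx": 0, "wy": 0, "wz": 0, "x": 0.028, "y": 0.003, "z": -0.06, "jaw": 1},
    {"wx": 0, "wy": 0, "wz": 0, "x": 0.028, "y": 0.003, "z": -0.06, "jaw": 1},
    {"wx": 0, "wy": 0, "wz": 0, "x": 0.028, "y": 0.003, "z": -0.06, "jaw": 1},
  ],
)

```text
clock: 9.68
tool_pos: [0.648, 0.1199, 0.2045]
orientation: [[-0.092, 0.902, 0.422], [0.996, 0.083, 0.039], [0.0, 0.423, -0.906]]
ft_force: [-16.3, 1.4, 18.7]
gripper_width: 0.0397
grasp_force: 20.1
```

Emit:
carry_out(
  commands=[
    {"wx": 0, "wy": 0, "wz": 0, "x": -0.02, "y": -0.002, "z": 0.045, "jaw": 1},
    {"wx": 0, "wy": 0, "wz": 0, "x": -0.03, "y": -0.003, "z": -0.014, "jaw": 1},
    {"wx": 0, "wy": 0, "wz": 0, "x": -0.03, "y": -0.003, "z": -0.014, "jaw": 1},
  ],
)

```text
clock: 10.05
tool_pos: [0.6462, 0.1193, 0.204]
orientation: [[-0.092, 0.902, 0.422], [0.996, 0.083, 0.038], [-0.0, 0.424, -0.906]]
ft_force: [-0.3, -0.2, -2.5]
gripper_width: 0.0398
grasp_force: 20.0
```

Emit:
carry_out(
  commands=[
    {"wx": 0, "wy": 0, "wz": 0, "x": 0, "y": 0, "z": 0, "jaw": 0.53},
    {"wx": 0, "wy": 0, "wz": 0, "x": 0, "y": 0, "z": 0, "jaw": 0.5},
    {"wx": 0, "wy": 0, "wz": 0, "x": 0, "y": 0, "z": 0, "jaw": 0.47},
    {"wx": 0, "wy": 0, "wz": 0, "x": 0, "y": 0, "z": 0, "jaw": 0.44},
    {"wx": 0, "wy": 0, "wz": 0, "x": 0, "y": 0, "z": 0, "jaw": 0.4},
    {"wx": 0, "wy": 0, "wz": 0, "x": 0, "y": 0, "z": 0, "jaw": 0.35},
    {"wx": 0, "wy": 0, "wz": 0, "x": 0, "y": 0, "z": 0, "jaw": 0.3},
    {"wx": 0, "wy": 0, "wz": 0, "x": -0.05, "y": 0, "z": 0.1, "jaw": 0.2},
    {"wx": 0, "wy": 0, "wz": 0, "x": -0.21, "y": -0.02, "z": 0.45, "jaw": 0.1},
    {"wx": 0, "wy": 0, "wz": 0, "x": -0.35, "y": -0.03, "z": 0.75, "jaw": 0},
  ],
)

```text
clock: 11.3
tool_pos: [0.6268, 0.1177, 0.2432]
orientation: [[-0.092, 0.903, 0.42], [0.996, 0.083, 0.038], [-0.0, 0.422, -0.907]]
ft_force: [0.1, 0.2, 0.1]
gripper_width: 0.0855
grasp_force: 0.0
```

Emit:
carry_out(
  commands=[
    {"wx": 0, "wy": 0, "wz": 0, "x": -0.4, "y": -0.04, "z": 0.85, "jaw": 0},
    {"wx": 0, "wy": 0, "wz": 0, "x": -0.4, "y": -0.04, "z": 0.85, "jaw": 0},
    {"wx": 0, "wy": 0, "wz": 0, "x": -0.4, "y": -0.04, "z": 0.85, "jaw": 0},
    {"wx": -0.071, "wy": 0.778, "wz": 0, "x": -0.5, "y": -0.9, "z": 0, "jaw": 0},
    {"wx": -0.071, "wy": 0.778, "wz": 0, "x": -0.5, "y": -0.9, "z": 0, "jaw": 0},
    {"wx": -0.071, "wy": 0.778, "wz": 0, "x": -0.5, "y": -0.9, "z": 0, "jaw": 0},
    {"wx": -0.071, "wy": 0.778, "wz": 0, "x": -0.5, "y": -0.9, "z": 0, "jaw": 0},
    {"wx": 0, "wy": 0, "wz": 0.89, "x": -0.5, "y": -0.9, "z": 0, "jaw": 0},
    {"wx": 0, "wy": 0, "wz": 0.89, "x": -0.5, "y": -0.9, "z": 0, "jaw": 0},
    {"wx": 0, "wy": 0, "wz": 0.89, "x": -0.5, "y": -0.9, "z": 0, "jaw": 0},
  ],
)

```text
clock: 12.55
tool_pos: [0.4859, -0.0757, 0.3202]
orientation: [[-0.452, 0.892, 0.002], [0.892, 0.452, -0.001], [-0.001, 0.001, -1.0]]
ft_force: [0.3, -0.1, 0.9]
gripper_width: 0.0878
grasp_force: 0.0
```

Emit:
carry_out(
  commands=[
    {"wx": 0, "wy": 0, "wz": 0, "x": -0.19, "y": -0.92, "z": -0.26, "jaw": 0},
    {"wx": 0, "wy": 0, "wz": 0, "x": -0.19, "y": -0.92, "z": -0.26, "jaw": 0},
    {"wx": 0, "wy": 0, "wz": 0, "x": -0.19, "y": -0.92, "z": -0.26, "jaw": 0},
    {"wx": 0, "wy": 0, "wz": 0, "x": -0.19, "y": -0.92, "z": -0.26, "jaw": 0},
    {"wx": 0, "wy": 0, "wz": 0, "x": -0.19, "y": -0.92, "z": -0.26, "jaw": 0},
    {"wx": 0, "wy": 0, "wz": 0, "x": -0.19, "y": -0.92, "z": -0.26, "jaw": 0},
    {"wx": 0, "wy": 0, "wz": 0, "x": -0.19, "y": -0.92, "z": -0.26, "jaw": 0},
    {"wx": 0, "wy": 0, "wz": 0, "x": -0.19, "y": -0.92, "z": -0.26, "jaw": 0},
    {"wx": 0, "wy": 0, "wz": 0, "x": -0.19, "y": -0.92, "z": -0.26, "jaw": 0},
    {"wx": 0, "wy": 0, "wz": 0, "x": 0, "y": 0, "z": 0, "jaw": 0},
  ],
)

```text
clock: 13.8
tool_pos: [0.4346, -0.3246, 0.2494]
orientation: [[-0.446, 0.895, 0.0], [0.895, 0.446, -0.001], [-0.001, -0.0, -1.0]]
ft_force: [0.0, 0.6, 0.1]
gripper_width: 0.0877
grasp_force: 0.0
```

```bash
cat > w.py <<'E'
from plant import *
from h import *
import sys
s=get_state();T=np.array(s['tool_pos']);R=np.array(s['orientation']);c=camera('wrist')
print(s['clock'],T,np.round(s['joints'],1))
im=cv2.convertScaleAbs(c['frame'][:,:,::-1],alpha=1.3)
H=c['hand_eye'];Q=pickle.load(open('Q.pkl','rb'))
def pw(P):
    p=(np.atleast_2d(P)-T)@R;p=(p-H[:3,3])@H[:3,:3];u=p@c['mtx'].T;return u[:,:2]/u[:,2:]
k,a,b,z=sys.argv[1],*map(float,sys.argv[2:5])
P=np.array([[-a,-b,z],[a,-b,z],[a,b,z],[-a,b,z],[-a,-b,z]])
cv2.polylines(im,[np.round(pw(pose(Q[k],P))).astype(int)],False,(0,255,0),1)
cr=im
sc=cv2.resize(camera('side')['frame'][60:220,190:390,::-1],(280,224));sc=cv2.convertScaleAbs(sc,alpha=1.4)
sd=cv2.resize(camera('scene')['frame'][195:355,230:430,::-1],(280,224));sd=cv2.convertScaleAbs(sd,alpha=1.4)
out=np.zeros((448,800,3),np.uint8);out[:420,:520]=cr[:,:520];out[:224,520:]=sc;out[224:448,520:]=sd
cv2.imwrite(sys.argv[5],out)
E
python3 w.py mummycase .018 .021 .172 pics/w2.png
```

```text
13.8 [ 0.43458158 -0.32463874  0.24939045] [-44.   14.4  91.6  -0.   73.9 -70.5]
```

View pics/w2.png

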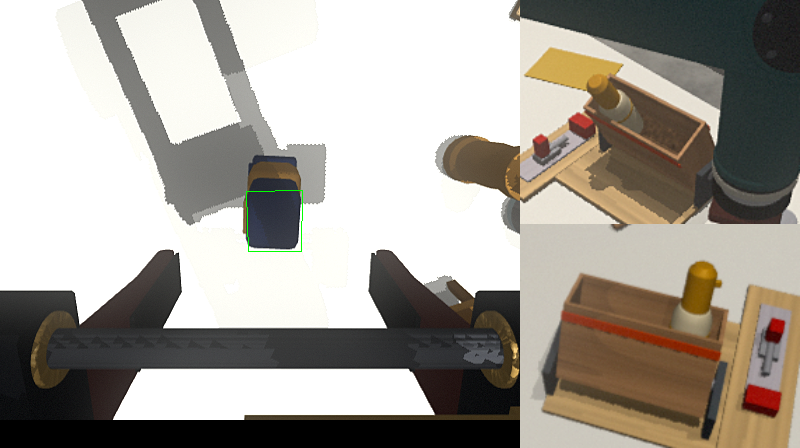

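Emit:
carry_out(
  commands=[
    {"wx": 0, "wy": 0, "wz": 0, "x": 0, "y": 0, "z": -0.9, "jaw": 0},
    {"wx": 0, "wy": 0, "wz": 0, "x": 0, "y": 0, "z": -0.9, "jaw": 0},
    {"wx": 0, "wy": 0, "wz": 0, "x": 0, "y": 0, "z": -0.9, "jaw": 0},
    {"wx": 0, "wy": 0, "wz": 0, "x": 0, "y": 0, "z": -0.9, "jaw": 0},
    {"wx": 0, "wy": 0, "wz": 0, "x": 0, "y": 0, "z": -0.35, "jaw": 0.2},
    {"wx": 0, "wy": 0, "wz": 0, "x": 0, "y": 0, "z": 0, "jaw": 1},
    {"wx": 0, "wy": 0, "wz": 0, "x": 0, "y": 0, "z": 0, "jaw": 1},
    {"wx": 0, "wy": 0, "wz": 0, "x": 0, "y": 0, "z": 0, "jaw": 1},
    {"wx": 0, "wy": 0, "wz": 0, "x": 0, "y": 0, "z": 0, "jaw": 1},
    {"wx": 0, "wy": 0, "wz": 0, "x": 0, "y": 0, "z": 0, "jaw": 1},
  ],
  newtons=25,
)

```text
clock: 15.2
tool_pos: [0.4348, -0.3234, 0.1309]
orientation: [[-0.448, 0.894, -0.0], [0.894, 0.448, -0.0], [-0.0, -0.0, -1.0]]
ft_force: [-1.4, 0.7, 3.7]
gripper_width: 0.0362
grasp_force: 24.8
```

Emit:
carry_out(
  commands=[
    {"wx": 0, "wy": 0, "wz": 0, "x": 0, "y": 0, "z": 0, "jaw": 1},
    {"wx": 0, "wy": 0, "wz": 0, "x": 0, "y": 0, "z": 0.5, "jaw": 1},
    {"wx": 0, "wy": 0, "wz": 0, "x": 0, "y": 0, "z": 1, "jaw": 1},
  ],
)

```text
clock: 15.58
tool_pos: [0.4341, -0.3222, 0.175]
orientation: [[-0.448, 0.894, -0.002], [0.894, 0.448, 0.003], [0.003, -0.001, -1.0]]
ft_force: [1.2, -0.4, -3.0]
gripper_width: 0.0358
grasp_force: 24.8
```

Emit:
carry_out(
  commands=[
    {"wx": 0, "wy": 0, "wz": -0.89, "x": 0.35, "y": 0.9, "z": 0.54, "jaw": 1},
    {"wx": 0, "wy": 0, "wz": -0.89, "x": 0.35, "y": 0.9, "z": 0.54, "jaw": 1},
    {"wx": 0, "wy": 0, "wz": -0.89, "x": 0.35, "y": 0.9, "z": 0.54, "jaw": 1},
    {"wx": 0, "wy": 0, "wz": 0, "x": 0.35, "y": 0.9, "z": 0.54, "jaw": 1},
    {"wx": 0, "wy": 0, "wz": 0, "x": 0.35, "y": 0.9, "z": 0.54, "jaw": 1},
    {"wx": 0, "wy": 0, "wz": 0, "x": 0.35, "y": 0.9, "z": 0.54, "jaw": 1},
    {"wx": 0, "wy": 0, "wz": 0, "x": 0.35, "y": 0.9, "z": 0.54, "jaw": 1},
    {"wx": 0, "wy": 0, "wz": 0, "x": 0.35, "y": 0.9, "z": 0.54, "jaw": 1},
    {"wx": 0, "wy": 0, "wz": 0, "x": 0.35, "y": 0.9, "z": 0.54, "jaw": 1},
    {"wx": 0, "wy": 0, "wz": 0, "x": 0.35, "y": 0.9, "z": 0.54, "jaw": 1},
  ],
)

```text
clock: 16.82
tool_pos: [0.5399, -0.0521, 0.3383]
orientation: [[-0.092, 0.996, -0.0], [0.996, 0.092, 0.0], [0.0, -0.0, -1.0]]
ft_force: [0.2, 0.6, -3.6]
gripper_width: 0.0363
grasp_force: 24.8
```

Emit:
carry_out(
  commands=[
    {"wx": 0.071, "wy": -0.778, "wz": 0, "x": 0.43, "y": 0.82, "z": 0, "jaw": 1},
    {"wx": 0.071, "wy": -0.778, "wz": 0, "x": 0.43, "y": 0.82, "z": 0, "jaw": 1},
    {"wx": 0.071, "wy": -0.778, "wz": 0, "x": 0.43, "y": 0.82, "z": 0, "jaw": 1},
    {"wx": 0.071, "wy": -0.778, "wz": 0, "x": 0.43, "y": 0.82, "z": 0, "jaw": 1},
    {"wx": 0, "wy": 0, "wz": 0, "x": 0, "y": 0, "z": 0, "jaw": 1},
    {"wx": 0, "wy": 0, "wz": 0, "x": 0, "y": 0, "z": 0, "jaw": 1},
  ],
)

```text
clock: 17.58
tool_pos: [0.5913, 0.0448, 0.3376]
orientation: [[-0.092, 0.903, 0.419], [0.996, 0.084, 0.038], [-0.001, 0.421, -0.907]]
ft_force: [-0.2, -0.0, -3.4]
gripper_width: 0.0361
grasp_force: 25.0
```

```bash
python3 look.py .131
```

```text
17.575 tcp [0.59132443 0.04481155 0.33764183] crate xyz mm [ -2.00832889  -4.84719468 316.10738927] foot vs rim 50.10738926692221
rot err deg (world) [ 0.05540496 -0.10056336 -0.04914173] F [-0.23251259 -0.00920556 -3.43895023] along axis -3.018537895094275 joints [ -5.   2.  99.   5.  54. -13.]
```

Emit:
carry_out(
  commands=[
    {"wx": 0, "wy": 0, "wz": 0, "x": 0.242, "y": 0.028, "z": -0.521, "jaw": 1},
    {"wx": 0, "wy": 0, "wz": 0, "x": 0.242, "y": 0.028, "z": -0.521, "jaw": 1},
    {"wx": 0, "wy": 0, "wz": 0, "x": 0.242, "y": 0.028, "z": -0.521, "jaw": 1},
    {"wx": 0, "wy": 0, "wz": 0, "x": 0.242, "y": 0.028, "z": -0.521, "jaw": 1},
    {"wx": 0, "wy": 0, "wz": 0, "x": 0.242, "y": 0.028, "z": -0.521, "jaw": 1},
    {"wx": 0, "wy": 0, "wz": 0, "x": 0.242, "y": 0.028, "z": -0.521, "jaw": 1},
    {"wx": 0, "wy": 0, "wz": 0, "x": 0.242, "y": 0.028, "z": -0.521, "jaw": 1},
    {"wx": 0, "wy": 0, "wz": 0, "x": 0.242, "y": 0.028, "z": -0.521, "jaw": 1},
    {"wx": 0, "wy": 0, "wz": 0, "x": 0, "y": 0, "z": 0, "jaw": 1},
  ],
  newtons=20,
)

```text
clock: 18.7
tool_pos: [0.6492, 0.052, 0.2105]
orientation: [[-0.092, 0.904, 0.418], [0.996, 0.083, 0.039], [0.0, 0.42, -0.908]]
ft_force: [-0.3, -0.2, -2.6]
gripper_width: 0.036
grasp_force: 20.0
```

```bash
python3 look.py .131
```

```text
18.7 tcp [0.64918858 0.05200609 0.21045878] crate xyz mm [ -2.93939723  -2.95859687 176.2105867 ] foot vs rim -89.78941329929741
rot err deg (world) [ 0.00863944 -0.16830883 -0.03490737] F [-0.26602474 -0.19254152 -2.59088289] along axis -2.2287593828881325 joints [ -4.  15. 103.   6.  38. -13.]
```

Emit:
carry_out(
  commands=[
    {"wx": 0, "wy": 0, "wz": 0, "x": -0.075, "y": -0.007, "z": -0.035, "jaw": 1},
    {"wx": 0, "wy": 0, "wz": 0, "x": -0.075, "y": -0.007, "z": -0.035, "jaw": 1},
    {"wx": 0, "wy": 0, "wz": 0, "x": 0.014, "y": 0.001, "z": -0.03, "jaw": 1},
    {"wx": 0, "wy": 0, "wz": 0, "x": 0.014, "y": 0.001, "z": -0.03, "jaw": 1},
    {"wx": 0, "wy": 0, "wz": 0, "x": 0, "y": 0, "z": 0, "jaw": 1},
  ],
)

```text
clock: 19.32
tool_pos: [0.6461, 0.0515, 0.2086]
orientation: [[-0.092, 0.902, 0.421], [0.996, 0.083, 0.038], [-0.0, 0.423, -0.906]]
ft_force: [0.3, -0.4, -3.2]
gripper_width: 0.0358
grasp_force: 20.0
```

Emit:
carry_out(
  commands=[
    {"wx": 0, "wy": 0, "wz": 0, "x": 0.014, "y": 0.001, "z": -0.03, "jaw": 1},
    {"wx": 0, "wy": 0, "wz": 0, "x": 0.014, "y": 0.001, "z": -0.03, "jaw": 1},
    {"wx": 0, "wy": 0, "wz": 0, "x": 0, "y": 0, "z": 0, "jaw": 1},
  ],
)

```text
clock: 19.7
tool_pos: [0.6469, 0.0515, 0.2065]
orientation: [[-0.092, 0.903, 0.421], [0.996, 0.083, 0.038], [-0.0, 0.422, -0.906]]
ft_force: [-0.1, 0.5, -3.4]
gripper_width: 0.0359
grasp_force: 20.0
```

Emit:
carry_out(
  commands=[
    {"wx": 0, "wy": 0, "wz": 0, "x": 0.01, "y": 0.001, "z": -0.021, "jaw": 1},
    {"wx": 0, "wy": 0, "wz": 0, "x": 0.01, "y": 0.001, "z": -0.021, "jaw": 1},
    {"wx": 0, "wy": 0, "wz": 0, "x": 0, "y": 0, "z": 0, "jaw": 1},
  ],
)

```text
clock: 20.08
tool_pos: [0.6474, 0.0516, 0.2053]
orientation: [[-0.092, 0.903, 0.421], [0.996, 0.083, 0.038], [-0.0, 0.422, -0.906]]
ft_force: [0.4, -0.6, -2.5]
gripper_width: 0.0358
grasp_force: 20.0
```

Emit:
carry_out(
  commands=[
    {"wx": 0, "wy": 0, "wz": 0, "x": 0.01, "y": 0.001, "z": -0.021, "jaw": 1},
    {"wx": 0, "wy": 0, "wz": 0, "x": 0.01, "y": 0.001, "z": -0.021, "jaw": 1},
    {"wx": 0, "wy": 0, "wz": 0, "x": 0, "y": 0, "z": 0, "jaw": 1},
  ],
)

```text
clock: 20.45
tool_pos: [0.6477, 0.0518, 0.205]
orientation: [[-0.092, 0.902, 0.421], [0.996, 0.083, 0.038], [-0.0, 0.423, -0.906]]
ft_force: [-6.2, -0.5, 7.0]
gripper_width: 0.0358
grasp_force: 20.0
```

Emit:
carry_out(
  commands=[
    {"wx": 0, "wy": 0, "wz": 0, "x": -0.009, "y": -0.001, "z": 0.02, "jaw": 1},
    {"wx": 0, "wy": 0, "wz": 0, "x": 0, "y": 0, "z": 0, "jaw": 0.58},
    {"wx": 0, "wy": 0, "wz": 0, "x": 0, "y": 0, "z": 0, "jaw": 0.55},
    {"wx": 0, "wy": 0, "wz": 0, "x": 0, "y": 0, "z": 0, "jaw": 0.52},
    {"wx": 0, "wy": 0, "wz": 0, "x": 0, "y": 0, "z": 0, "jaw": 0.48},
    {"wx": 0, "wy": 0, "wz": 0, "x": 0, "y": 0, "z": 0, "jaw": 0.43},
    {"wx": 0, "wy": 0, "wz": 0, "x": 0, "y": 0, "z": 0, "jaw": 0.35},
    {"wx": 0, "wy": 0, "wz": 0, "x": -0.05, "y": 0, "z": 0.1, "jaw": 0.25},
    {"wx": 0, "wy": 0, "wz": 0, "x": -0.21, "y": -0.02, "z": 0.45, "jaw": 0.1},
    {"wx": 0, "wy": 0, "wz": 0, "x": -0.35, "y": -0.03, "z": 0.75, "jaw": 0},
  ],
)

```text
clock: 21.7
tool_pos: [0.6287, 0.0502, 0.2442]
orientation: [[-0.092, 0.903, 0.42], [0.996, 0.083, 0.038], [-0.0, 0.421, -0.907]]
ft_force: [-0.2, 0.5, 0.2]
gripper_width: 0.0821
grasp_force: 0.0
```

Emit:
carry_out(
  commands=[
    {"wx": 0, "wy": 0, "wz": 0, "x": -0.4, "y": -0.04, "z": 0.85, "jaw": 0},
    {"wx": 0, "wy": 0, "wz": 0, "x": -0.4, "y": -0.04, "z": 0.85, "jaw": 0},
    {"wx": 0, "wy": 0, "wz": 0, "x": -0.4, "y": -0.04, "z": 0.85, "jaw": 0},
    {"wx": -0.071, "wy": 0.778, "wz": 0, "x": 0, "y": -0.9, "z": 0, "jaw": 0},
    {"wx": -0.071, "wy": 0.778, "wz": 0, "x": 0, "y": -0.9, "z": 0, "jaw": 0},
    {"wx": -0.071, "wy": 0.778, "wz": 0, "x": 0, "y": -0.9, "z": 0, "jaw": 0},
    {"wx": -0.071, "wy": 0.778, "wz": 0, "x": 0, "y": -0.9, "z": 0, "jaw": 0},
    {"wx": 0, "wy": 0, "wz": 0, "x": 0, "y": -0.9, "z": 0, "jaw": 0},
    {"wx": 0, "wy": 0, "wz": 0, "x": 0, "y": -0.9, "z": 0, "jaw": 0},
    {"wx": 0, "wy": 0, "wz": 0, "x": 0, "y": -0.9, "z": 0, "jaw": 0},
  ],
)

```text
clock: 22.95
tool_pos: [0.5935, -0.1433, 0.3214]
orientation: [[-0.092, 0.996, 0.001], [0.996, 0.092, -0.0], [-0.001, 0.001, -1.0]]
ft_force: [-0.3, -0.3, 0.4]
gripper_width: 0.088
grasp_force: 0.0
```

Emit:
carry_out(
  commands=[
    {"wx": 0, "wy": 0, "wz": 0, "x": 0.2, "y": -0.77, "z": -0.6, "jaw": 0},
    {"wx": 0, "wy": 0, "wz": 0, "x": 0.2, "y": -0.77, "z": -0.6, "jaw": 0},
    {"wx": 0, "wy": 0, "wz": 0, "x": 0.1, "y": -0.77, "z": -0.6, "jaw": 0},
    {"wx": 0, "wy": 0, "wz": 0, "x": 0, "y": 0, "z": -0.5, "jaw": 0},
    {"wx": 0, "wy": 0, "wz": 0, "x": 0, "y": 0, "z": 0, "jaw": 0},
  ],
)

```text
clock: 23.58
tool_pos: [0.6073, -0.2108, 0.249]
orientation: [[-0.091, 0.996, -0.004], [0.996, 0.092, 0.002], [0.003, -0.004, -1.0]]
ft_force: [0.5, 0.1, 0.3]
gripper_width: 0.0876
grasp_force: 0.0
```

```bash
python3 w.py figure .017 .017 .17 pics/w3.png
```

```text
23.575 [ 0.60729805 -0.21082036  0.24902973] [-25.3  23.1  78.7   0.   78.5 -30.6]
```

View pics/w3.png

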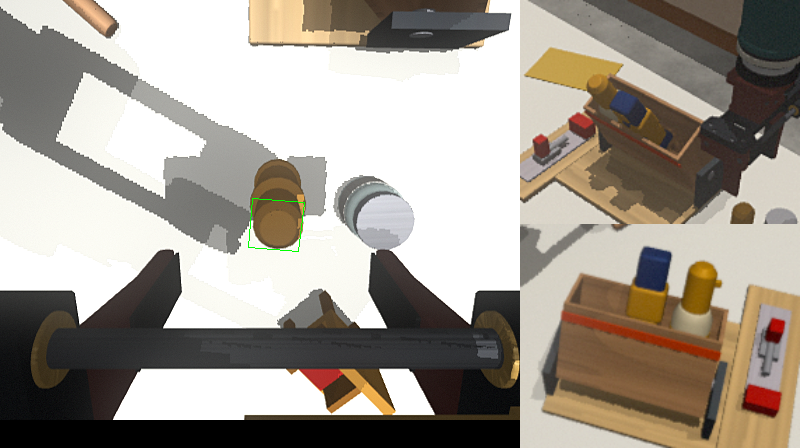

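Emit:
carry_out(
  commands=[
    {"wx": 0, "wy": 0, "wz": 0, "x": 0, "y": 0, "z": -0.9, "jaw": 0},
    {"wx": 0, "wy": 0, "wz": 0, "x": 0, "y": 0, "z": -0.9, "jaw": 0},
    {"wx": 0, "wy": 0, "wz": 0, "x": 0, "y": 0, "z": -0.9, "jaw": 0},
    {"wx": 0, "wy": 0, "wz": 0, "x": 0, "y": 0, "z": -0.85, "jaw": 0},
    {"wx": 0, "wy": 0, "wz": 0, "x": 0, "y": 0, "z": -0.35, "jaw": 0.2},
    {"wx": 0, "wy": 0, "wz": 0, "x": 0, "y": 0, "z": 0, "jaw": 1},
    {"wx": 0, "wy": 0, "wz": 0, "x": 0, "y": 0, "z": 0, "jaw": 1},
    {"wx": 0, "wy": 0, "wz": 0, "x": 0, "y": 0, "z": 0, "jaw": 1},
    {"wx": 0, "wy": 0, "wz": 0, "x": 0, "y": 0, "z": 0, "jaw": 1},
    {"wx": 0, "wy": 0, "wz": 0, "x": 0, "y": 0, "z": 0, "jaw": 1},
  ],
  newtons=25,
)

```text
clock: 24.98
tool_pos: [0.6089, -0.2119, 0.1347]
orientation: [[-0.092, 0.996, 0.001], [0.996, 0.092, -0.0], [-0.0, 0.001, -1.0]]
ft_force: [1.0, 0.7, -0.4]
gripper_width: 0.0334
grasp_force: 25.0
```

Emit:
carry_out(
  commands=[
    {"wx": 0, "wy": 0, "wz": 0, "x": 0, "y": 0, "z": 0, "jaw": 1},
    {"wx": 0, "wy": 0, "wz": 0, "x": 0, "y": 0, "z": 0.5, "jaw": 1},
    {"wx": 0, "wy": 0, "wz": 0, "x": 0, "y": 0, "z": 1, "jaw": 1},
  ],
)

```text
clock: 25.35
tool_pos: [0.6067, -0.211, 0.1782]
orientation: [[-0.092, 0.996, -0.005], [0.996, 0.092, 0.002], [0.003, -0.005, -1.0]]
ft_force: [0.3, -0.5, -4.1]
gripper_width: 0.0336
grasp_force: 25.0
```

Emit:
carry_out(
  commands=[
    {"wx": 0, "wy": 0, "wz": 0, "x": -0.06, "y": 0.3, "z": 0.9, "jaw": 1},
    {"wx": 0, "wy": 0, "wz": 0, "x": -0.06, "y": 0.3, "z": 0.9, "jaw": 1},
    {"wx": 0, "wy": 0, "wz": 0, "x": -0.07, "y": 0.3, "z": 0.9, "jaw": 1},
    {"wx": 0, "wy": 0, "wz": 0, "x": -0.07, "y": 0.3, "z": 0.9, "jaw": 1},
    {"wx": 0, "wy": 0, "wz": 0, "x": -0.07, "y": 0.3, "z": 0.9, "jaw": 1},
    {"wx": 0, "wy": 0, "wz": 0, "x": -0.07, "y": 0.3, "z": 0.9, "jaw": 1},
    {"wx": 0, "wy": 0, "wz": 0, "x": 0, "y": 0.93, "z": 0, "jaw": 1},
    {"wx": 0.071, "wy": -0.778, "wz": 0, "x": 0, "y": 0.93, "z": 0, "jaw": 1},
    {"wx": 0.071, "wy": -0.778, "wz": 0, "x": 0, "y": 0.93, "z": 0, "jaw": 1},
    {"wx": 0.071, "wy": -0.778, "wz": 0, "x": 0, "y": 0.93, "z": 0, "jaw": 1},
  ],
)

```text
clock: 26.6
tool_pos: [0.5953, -0.0451, 0.3412]
orientation: [[-0.092, 0.942, 0.321], [0.996, 0.087, 0.03], [0.0, 0.323, -0.946]]
ft_force: [0.2, 0.6, -4.9]
gripper_width: 0.0334
grasp_force: 25.0
```

Emit:
carry_out(
  commands=[
    {"wx": 0.071, "wy": -0.778, "wz": 0, "x": 0, "y": 0.93, "z": 0, "jaw": 1},
    {"wx": 0, "wy": 0, "wz": 0, "x": 0, "y": 0, "z": 0, "jaw": 1},
    {"wx": 0, "wy": 0, "wz": 0, "x": 0, "y": 0, "z": 0, "jaw": 1},
  ],
)

```text
clock: 26.98
tool_pos: [0.5961, -0.0185, 0.3415]
orientation: [[-0.092, 0.903, 0.42], [0.996, 0.084, 0.038], [-0.001, 0.421, -0.907]]
ft_force: [1.7, -0.7, -4.2]
gripper_width: 0.0331
grasp_force: 25.0
```

```bash
python3 look.py .1345
```

```text
26.975 tcp [ 0.59609071 -0.01845204  0.3414652 ] crate xyz mm [ -1.31862879 -68.28184858 320.0043913 ] foot vs rim 50.50439130287143
rot err deg (world) [ 0.05777885 -0.07400404 -0.0503369 ] F [ 1.71732125 -0.65027882 -4.24282001] along axis -4.542991295737522 joints [-13.   2.  98.   9.  56. -22.]
```

Emit:
carry_out(
  commands=[
    {"wx": 0, "wy": 0, "wz": 0, "x": 0.24, "y": 0.028, "z": -0.517, "jaw": 1},
    {"wx": 0, "wy": 0, "wz": 0, "x": 0.24, "y": 0.028, "z": -0.517, "jaw": 1},
    {"wx": 0, "wy": 0, "wz": 0, "x": 0.24, "y": 0.028, "z": -0.517, "jaw": 1},
    {"wx": 0, "wy": 0, "wz": 0, "x": 0.24, "y": 0.028, "z": -0.517, "jaw": 1},
    {"wx": 0, "wy": 0, "wz": 0, "x": 0.24, "y": 0.028, "z": -0.517, "jaw": 1},
    {"wx": 0, "wy": 0, "wz": 0, "x": 0.24, "y": 0.028, "z": -0.517, "jaw": 1},
    {"wx": 0, "wy": 0, "wz": 0, "x": 0.24, "y": 0.028, "z": -0.517, "jaw": 1},
    {"wx": 0, "wy": 0, "wz": 0, "x": 0.24, "y": 0.028, "z": -0.517, "jaw": 1},
    {"wx": 0, "wy": 0, "wz": 0, "x": -0.09, "y": -0.008, "z": -0.042, "jaw": 1},
    {"wx": 0, "wy": 0, "wz": 0, "x": -0.09, "y": -0.008, "z": -0.042, "jaw": 1},
  ],
  newtons=20,
)

```text
clock: 28.22
tool_pos: [0.6486, -0.012, 0.2147]
orientation: [[-0.092, 0.903, 0.421], [0.996, 0.083, 0.038], [-0.0, 0.423, -0.906]]
ft_force: [1.0, 0.4, -4.9]
gripper_width: 0.0334
grasp_force: 20.0
```

Emit:
carry_out(
  commands=[
    {"wx": 0, "wy": 0, "wz": 0, "x": 0.01, "y": 0.001, "z": -0.021, "jaw": 1},
    {"wx": 0, "wy": 0, "wz": 0, "x": 0.01, "y": 0.001, "z": -0.021, "jaw": 1},
    {"wx": 0, "wy": 0, "wz": 0, "x": 0, "y": 0, "z": 0, "jaw": 1},
  ],
)

```text
clock: 28.6
tool_pos: [0.6495, -0.012, 0.2139]
orientation: [[-0.092, 0.902, 0.421], [0.996, 0.083, 0.038], [-0.001, 0.423, -0.906]]
ft_force: [-0.5, 0.2, -4.1]
gripper_width: 0.0333
grasp_force: 20.0
```

```bash
python3 look.py .1345
```

```text
28.6 tcp [ 0.64950237 -0.01200634  0.21388913] crate xyz mm [ -6.49619508 -66.73299668 181.65411614] foot vs rim -87.84588386152767
rot err deg (world) [ 0.02786239  0.04109115 -0.02387492] F [-0.48583856  0.23084607 -4.06119558] along axis -3.485119566298146 joints [-11.  14. 103.  11.  39. -24.]
```

4 mm further in slow steps, then feel.

Emit:
carry_out(
  commands=[
    {"wx": 0, "wy": 0, "wz": 0, "x": 0.018, "y": 0.002, "z": -0.039, "jaw": 1},
    {"wx": 0, "wy": 0, "wz": 0, "x": 0.018, "y": 0.002, "z": -0.039, "jaw": 1},
    {"wx": 0, "wy": 0, "wz": 0, "x": 0.018, "y": 0.002, "z": -0.039, "jaw": 1},
    {"wx": 0, "wy": 0, "wz": 0, "x": 0, "y": 0, "z": 0, "jaw": 1},
  ],
)

```text
clock: 29.1
tool_pos: [0.6508, -0.0117, 0.2096]
orientation: [[-0.092, 0.903, 0.42], [0.996, 0.083, 0.038], [-0.0, 0.422, -0.907]]
ft_force: [0.2, -0.3, -4.7]
gripper_width: 0.0333
grasp_force: 20.0
```

Emit:
carry_out(
  commands=[
    {"wx": 0, "wy": 0, "wz": 0, "x": 0.011, "y": 0.001, "z": -0.024, "jaw": 1},
    {"wx": 0, "wy": 0, "wz": 0, "x": 0, "y": 0, "z": 0, "jaw": 1},
  ],
)

```text
clock: 29.35
tool_pos: [0.6513, -0.0117, 0.2091]
orientation: [[-0.092, 0.903, 0.421], [0.996, 0.083, 0.038], [-0.0, 0.422, -0.906]]
ft_force: [-1.0, -0.1, -4.4]
gripper_width: 0.0333
grasp_force: 20.0
```

Emit:
carry_out(
  commands=[
    {"wx": 0, "wy": 0, "wz": 0, "x": 0.014, "y": 0.001, "z": -0.03, "jaw": 1},
    {"wx": 0, "wy": 0, "wz": 0, "x": 0, "y": 0, "z": 0, "jaw": 1},
  ],
)

```text
clock: 29.6
tool_pos: [0.6516, -0.0117, 0.2088]
orientation: [[-0.092, 0.902, 0.421], [0.996, 0.083, 0.038], [-0.0, 0.423, -0.906]]
ft_force: [-4.0, -0.5, 0.9]
gripper_width: 0.0333
grasp_force: 20.0
```

Emit:
carry_out(
  commands=[
    {"wx": 0, "wy": 0, "wz": 0, "x": 0, "y": 0, "z": 0, "jaw": 0.61},
    {"wx": 0, "wy": 0, "wz": 0, "x": 0, "y": 0, "z": 0, "jaw": 0.58},
    {"wx": 0, "wy": 0, "wz": 0, "x": 0, "y": 0, "z": 0, "jaw": 0.55},
    {"wx": 0, "wy": 0, "wz": 0, "x": 0, "y": 0, "z": 0, "jaw": 0.52},
    {"wx": 0, "wy": 0, "wz": 0, "x": 0, "y": 0, "z": 0, "jaw": 0.48},
    {"wx": 0, "wy": 0, "wz": 0, "x": 0, "y": 0, "z": 0, "jaw": 0.43},
    {"wx": 0, "wy": 0, "wz": 0, "x": 0, "y": 0, "z": 0, "jaw": 0.35},
    {"wx": 0, "wy": 0, "wz": 0, "x": -0.05, "y": 0, "z": 0.1, "jaw": 0.25},
    {"wx": 0, "wy": 0, "wz": 0, "x": -0.21, "y": -0.02, "z": 0.45, "jaw": 0.1},
    {"wx": 0, "wy": 0, "wz": 0, "x": -0.35, "y": -0.03, "z": 0.75, "jaw": 0},
  ],
)

```text
clock: 30.85
tool_pos: [0.6328, -0.0132, 0.2478]
orientation: [[-0.092, 0.903, 0.42], [0.996, 0.083, 0.039], [-0.0, 0.422, -0.907]]
ft_force: [0.7, 0.4, 0.2]
gripper_width: 0.0826
grasp_force: 0.0
```

Emit:
carry_out(
  commands=[
    {"wx": 0, "wy": 0, "wz": 0, "x": -0.4, "y": -0.04, "z": 0.85, "jaw": 0.2},
    {"wx": 0, "wy": 0, "wz": 0, "x": -0.4, "y": -0.04, "z": 0.85, "jaw": 0.2},
    {"wx": 0, "wy": 0, "wz": 0, "x": -0.4, "y": -0.04, "z": 0.85, "jaw": 0.5},
    {"wx": -0.071, "wy": 0.778, "wz": 0, "x": -0.34, "y": 1, "z": 0, "jaw": 1},
    {"wx": -0.071, "wy": 0.778, "wz": 0, "x": -0.34, "y": 1, "z": 0, "jaw": 1},
    {"wx": -0.071, "wy": 0.778, "wz": 0, "x": -0.34, "y": 1, "z": 0, "jaw": 1},
    {"wx": -0.071, "wy": 0.778, "wz": 0, "x": -0.34, "y": 1, "z": 0, "jaw": 1},
    {"wx": 0, "wy": 0, "wz": 0, "x": -0.34, "y": 1, "z": 0, "jaw": 1},
    {"wx": 0, "wy": 0, "wz": 0, "x": -0.34, "y": 1, "z": 0, "jaw": 1},
    {"wx": 0, "wy": 0, "wz": 0, "x": -0.34, "y": 1, "z": 0, "jaw": 1},
  ],
)

```text
clock: 32.1
tool_pos: [0.5257, 0.194, 0.3249]
orientation: [[-0.091, 0.996, 0.001], [0.996, 0.091, 0.0], [0.0, 0.001, -1.0]]
ft_force: [-0.2, 0.0, 0.6]
gripper_width: 0.0005
grasp_force: 0.0
```

Emit:
carry_out(
  commands=[
    {"wx": 0, "wy": 0, "wz": 0, "x": 0, "y": 0.7, "z": -0.6, "jaw": 1},
    {"wx": 0, "wy": 0, "wz": 0, "x": 0, "y": 0.7, "z": -0.6, "jaw": 1},
    {"wx": 0, "wy": 0, "wz": 0, "x": 0, "y": 0, "z": -1, "jaw": 1},
    {"wx": 0, "wy": 0, "wz": 0, "x": 0, "y": 0, "z": -1, "jaw": 1},
    {"wx": 0, "wy": 0, "wz": 0, "x": 0, "y": 0, "z": -1, "jaw": 1},
    {"wx": 0, "wy": 0, "wz": 0, "x": 0, "y": 0, "z": -1, "jaw": 1},
    {"wx": 0, "wy": 0, "wz": 0, "x": 0, "y": 0, "z": -1, "jaw": 1},
    {"wx": 0, "wy": 0, "wz": 0, "x": 0, "y": 0, "z": -1, "jaw": 1},
    {"wx": 0, "wy": 0, "wz": 0, "x": 0, "y": 0, "z": 0, "jaw": 1},
  ],
)

```text
clock: 33.22
tool_pos: [0.5236, 0.2343, 0.1045]
orientation: [[-0.091, 0.996, -0.006], [0.996, 0.091, -0.002], [-0.002, -0.007, -1.0]]
ft_force: [0.2, -0.4, 0.2]
gripper_width: 0.0002
grasp_force: 0.0
```

```bash
python3 - <<'E'
from plant import *
from h import *
Q=pickle.load(open('Q.pkl','rb'));q=Q['carrier']
s=get_state();T=s['tool_pos'];c,n=np.cos(q[2]),np.sin(q[2]);p=np.array(T)-[q[0],q[1],0]
print(T,'carrier',c*p[0]+n*p[1],-n*p[0]+c*p[1],s['orientation'])
# objects in crate: gold/blue check; red grip centroid in scene now
for nme in('scene','side'):
    f=camera(nme)['frame'].astype(int);m=((f[:,:,0]>90)&(f[:,:,1]<45)&(f[:,:,2]<45)).astype(np.uint8)
    nn,l,st,ce=cv2.connectedComponentsWithStats(m);print(nme,[(st[i].tolist(),ce[i].round(1).tolist()) for i in range(1,nn) if st[i][4]>15])
    cv2.imwrite(f'pics/{nme}_p.png',f[:,:,::-1])
E
```

```text
[0.52355274 0.23430962 0.10452758] carrier -0.15562413833465683 0.19004086070237658 [[-0.09129194  0.99580366 -0.00639161]
 [ 0.99582303  0.09128022 -0.00210348]
 [-0.00151123 -0.00655694 -0.99997736]]
scene [([261, 259, 112, 34, 672], [319.6, 275.6]), ([410, 263, 9, 8, 55], [414.1, 265.9]), ([391, 310, 26, 18, 305], [403.6, 318.4])]
side [([226, 141, 16, 11, 97], [233.5, 145.7]), ([200, 157, 8, 6, 27], [203.3, 159.2]), ([418, 260, 25, 21, 397], [429.0, 270.4])][ WARN:0@1.634] global loadsave.cpp:1063 imwrite_ Unsupported depth image for selected encoder is fallbacked to CV_8U.
```

Emit:
carry_out(
  commands=[
    {"wx": 0, "wy": 0, "wz": 0, "x": 0, "y": 0, "z": -0.8, "jaw": 1},
    {"wx": 0, "wy": 0, "wz": 0, "x": 0, "y": 0, "z": -0.8, "jaw": 1},
    {"wx": 0, "wy": 0, "wz": 0, "x": 0, "y": 0, "z": -0.45, "jaw": 1},
    {"wx": 0, "wy": 0, "wz": 0, "x": 0, "y": 0, "z": 0, "jaw": 1},
    {"wx": 0, "wy": 0, "wz": 0, "x": 0.3, "y": 0.027, "z": 0, "jaw": 1},
    {"wx": 0, "wy": 0, "wz": 0, "x": 0.3, "y": 0.027, "z": 0, "jaw": 1},
    {"wx": 0, "wy": 0, "wz": 0, "x": 0.2, "y": 0.018, "z": 0, "jaw": 1},
  ],
)

```text
clock: 34.2
tool_pos: [0.5504, 0.2374, 0.0468]
orientation: [[-0.091, 0.996, -0.0], [0.996, 0.091, 0.0], [0.0, -0.0, -1.0]]
ft_force: [-2.9, 0.5, 3.0]
gripper_width: 0.0006
grasp_force: 1.7
```

Emit:
carry_out(
  commands=[
    {"wx": 0, "wy": 0, "wz": 0, "x": 0.34, "y": 0.031, "z": 0.02, "jaw": 1},
    {"wx": 0, "wy": 0, "wz": 0, "x": 0.34, "y": 0.031, "z": 0, "jaw": 1},
    {"wx": 0, "wy": 0, "wz": 0, "x": 0.34, "y": 0.031, "z": 0, "jaw": 1},
    {"wx": 0, "wy": 0, "wz": 0, "x": 0.34, "y": 0.031, "z": 0, "jaw": 1},
    {"wx": 0, "wy": 0, "wz": 0, "x": 0.34, "y": 0.031, "z": 0, "jaw": 1},
    {"wx": 0, "wy": 0, "wz": 0, "x": 0.3, "y": 0.027, "z": 0, "jaw": 1},
    {"wx": 0, "wy": 0, "wz": 0, "x": 0, "y": 0, "z": 0, "jaw": 1},
  ],
)

```text
clock: 35.08
tool_pos: [0.6028, 0.2419, 0.0461]
orientation: [[-0.091, 0.996, -0.014], [0.996, 0.091, -0.002], [-0.001, -0.015, -1.0]]
ft_force: [-19.5, -3.5, 14.0]
gripper_width: 0.0003
grasp_force: 10.3
```

```bash
python3 - <<'E'
from plant import *
from h import *
Q=pickle.load(open('Q.pkl','rb'));q=Q['carrier']
s=get_state();print(s['tool_pos'],s['ft_force'],s['ft_torque'],np.round(s['joints'],1))
for nme in('scene','side'):
    f=camera(nme)['frame'].astype(int);m=((f[:,:,0]>90)&(f[:,:,1]<45)&(f[:,:,2]<45)).astype(np.uint8)
    nn,l,st,ce=cv2.connectedComponentsWithStats(m);print(nme,[(st[i].tolist(),ce[i].round(1).tolist()) for i in range(1,nn) if st[i][4]>10])
    print([(x,proj(nme,pose(q,[x,.19,.069]))[0].round(1).tolist()) for x in(-.114,-.08,-.06,-.034)])
    print('grip corners home',proj(nme,pose(q,[[-.034+a,.19+b,.069] for a,b in((-.012,-.011),(-.012,.011),(.012,.011),(.012,-.011))])).round(1).tolist())
E
```

```text
[0.60281766 0.24187972 0.04607429] [-19.48712302  -3.46354909  14.0233742 ] [-0.59622616  3.23216472 -0.1225787 ] [15.7 35.6 88.6  0.1 56.7 10.4]
scene [([263, 260, 110, 33, 661], [320.7, 276.0]), ([392, 319, 23, 9, 58], [403.5, 323.3])]
[(-0.114, [413.2, 267.2]), (-0.08, [411.1, 281.0]), (-0.06, [409.8, 289.4]), (-0.034, [408.1, 300.5])]
grip corners home [[403.6, 294.0], [414.2, 296.6], [412.7, 307.1], [401.9, 304.4]]
side [([232, 141, 10, 7, 11], [236.9, 144.0]), ([418, 260, 25, 21, 401], [429.0, 270.4])]
[(-0.114, [204.9, 159.2]), (-0.08, [213.9, 153.0]), (-0.06, [219.1, 149.4]), (-0.034, [225.7, 144.9])]
grip corners home [[225.5, 148.5], [219.9, 145.4], [225.9, 141.2], [231.5, 144.3]]
```

```bash
python3 - <<'E'
from plant import *
from h import *
for nme,(x0,y0,x1,y1) in (('scene',(375,240,435,335)),('side',(190,130,250,185))):
    f=camera(nme)['frame'].astype(int)[y0:y1,x0:x1];r,g,b=f[:,:,0],f[:,:,1],f[:,:,2]
    m=(r>2.2*g)&(r>25)&(r>1.8*b);br=m&(r>90)
    print(nme)
    for i in range(0,m.shape[0],1):
        if m[i].any(): print(y0+i,''.join('#' if br[i,j] else 'o' if m[i,j] else '.' for j in range(m.shape[1])))
E
```

```text
scene
261 ...................................oo.......................
264 ...................................o........................
265 ....................................o.......................
268 ......................................................o.oo..
269 ......................................................o.....
282 .....................................oo.....................
283 .....................................o......................
284 ......................................o.....................
285 .......................................o.o..................
286 .......................................o....................
299 .....................o......................................
300 .....................oo.....................................
301 ....................o.o.....................................
302 .........................o..................................
304 .................................o..........................
306 ....................................o.......................
307 .......................................o....oo....
[... 2175 characters left out ...]
.......................o#o....oo....oo............
149 ..................................o..........oooo..o........
150 ...............................o......o.....ooooo...........
151 .........................................o......o...oo......
152 ............................................o......o.o......
153 ...............................o.....................o......
154 ....................................o................o......
155 ...................................oo............ooo........
157 ....................................o.........o..o..........
158 ..............................................oo............
159 ..................................o.........................
```

Emit:
carry_out(
  commands=[
    {"wx": 0, "wy": 0, "wz": 0, "x": -0.3, "y": -0.027, "z": 0, "jaw": 1},
    {"wx": 0, "wy": 0, "wz": 0, "x": -0.2, "y": -0.018, "z": 0.2, "jaw": 1},
    {"wx": 0, "wy": 0, "wz": 0, "x": 0, "y": 0, "z": 0, "jaw": 1},
  ],
)

```text
clock: 35.65
tool_pos: [0.5965, 0.242, 0.0539]
orientation: [[-0.092, 0.996, 0.003], [0.996, 0.092, 0.001], [0.001, 0.003, -1.0]]
ft_force: [1.1, -0.3, 0.2]
gripper_width: 0.0006
grasp_force: 0.0
```

Emit:
carry_out(
  commands=[
    {"wx": 0, "wy": 0, "wz": 0, "x": 0.2, "y": 0.018, "z": 0, "jaw": 1},
    {"wx": 0, "wy": 0, "wz": 0, "x": 0.15, "y": 0.014, "z": 0, "jaw": 1},
    {"wx": 0, "wy": 0, "wz": 0, "x": 0, "y": 0, "z": 0, "jaw": 1},
  ],
)

```text
clock: 36.02
tool_pos: [0.6028, 0.2422, 0.0524]
orientation: [[-0.091, 0.996, -0.006], [0.996, 0.091, -0.001], [-0.0, -0.006, -1.0]]
ft_force: [-7.9, -0.2, 7.0]
gripper_width: 0.0004
grasp_force: 4.2
```

Emit:
carry_out(
  commands=[
    {"wx": 0, "wy": 0, "wz": 0, "x": -0.8, "y": -0.07, "z": 0, "jaw": 1},
    {"wx": 0, "wy": 0, "wz": 0, "x": -1, "y": 0, "z": 0.5, "jaw": 1},
    {"wx": 0, "wy": 0, "wz": 0, "x": -1, "y": 0, "z": 1, "jaw": 1},
    {"wx": 0, "wy": 0, "wz": 0, "x": -1, "y": 0, "z": 1, "jaw": 1},
    {"wx": 0, "wy": 0, "wz": 0, "x": -0.5, "y": 0, "z": 1, "jaw": 1},
    {"wx": 0, "wy": 0, "wz": 0, "x": -0.5, "y": 0, "z": 1, "jaw": 1},
    {"wx": 0, "wy": 0, "wz": 0, "x": 0, "y": 0, "z": 0, "jaw": 1},
  ],
)

```text
clock: 36.9
tool_pos: [0.4631, 0.2411, 0.1903]
orientation: [[-0.092, 0.996, 0.005], [0.996, 0.092, 0.002], [0.001, 0.005, -1.0]]
ft_force: [-0.2, -0.6, -0.8]
gripper_width: 0.0006
grasp_force: 0.0
```

```bash
cat > lk.py <<'E'
from plant import *
from h import *
q=pickle.load(open('Q.pkl','rb'))['carrier']
def comp(f):
    f=f.astype(int);r,g,b=f[:,:,0],f[:,:,1],f[:,:,2];m=((r>2.5*g)&(r>90)&(r>2.5*b)).astype(np.uint8)
    nn,l,st,ce=cv2.connectedComponentsWithStats(m);return [(st[i].tolist(),ce[i].round(1).tolist()) for i in range(1,nn) if st[i][4]>10]
for n in('scene','side'):
    print(n,'before',comp(D[n]['frame']));print(n,'now',comp(camera(n)['frame']))
    print([(x,proj(n,pose(q,[x,.19,.069]))[0].round(1).tolist()) for x in(-.114,-.05,-.034)])
s=get_state();print(s['clock'],s['tool_pos'])
E
python3 lk.py
```

```text
scene before [([269, 260, 104, 32, 431], [320.6, 275.3]), ([409, 262, 10, 11, 79], [413.6, 267.1]), ([391, 310, 26, 18, 294], [403.7, 318.2])]
scene now [([270, 260, 103, 32, 575], [322.7, 276.2]), ([405, 287, 10, 11, 90], [409.4, 292.1]), ([391, 310, 26, 18, 302], [403.6, 318.3])]
[(-0.114, [413.2, 267.2]), (-0.05, [409.2, 293.6]), (-0.034, [408.1, 300.5])]
side before [([226, 141, 16, 11, 95], [233.6, 145.7]), ([200, 156, 9, 7, 32], [204.0, 158.9]), ([418, 260, 25, 21, 390], [429.1, 270.2])]
side now [([226, 141, 16, 11, 97], [233.5, 145.7]), ([216, 146, 9, 6, 32], [220.2, 148.1]), ([418, 260, 25, 21, 396], [429.0, 270.3])]
[(-0.114, [204.9, 159.2]), (-0.05, [221.6, 147.6]), (-0.034, [225.7, 144.9])]
37.0 [0.46237161 0.24048757 0.1878679 ]
```

```bash
python3 - <<'E'
from plant import *
from h import *
q=pickle.load(open('Q.pkl','rb'))['carrier']
def cls(p):
    r,g,b=map(int,p)
    if r>2.2*g and r>1.8*b: return '#' if r>150 else 'R' if r>90 else 'r'
    if r>1.25*b: return '.' if r>110 else ','
    v=(r+g+b)//3
    return ' ' if v>135 else '-' if v>100 else '+' if v>60 else '@'
F=camera('scene')['frame'];S=camera('side')['frame']
for t,f,(x0,y0,x1,y1) in(('scene0',D['scene']['frame'],(380,255,432,336)),('scene',F,(380,278,432,336)),('side',S,(196,136,248,180))):
    print(t,x0)
    for y in range(y0,y1): print(y,''.join(cls(f[y,x]) for x in range(x0,x1)))
E
```

```text
scene0 380
255 ---------+,..........,+--------------...............
256 ---------+,..........+-------------------...........
257 ---------,,.........,+---------------------+........
258 ---------,..........,----------------------+,.......
259 ---------,..........,-----------------------........
260 --------+,..........,+---------------------.........
261 --------+,.........,,--------+++-----------.........
262 --------+...........+--------,RR,++++------.........
263 --------,..........,+-------+,RRRRRR,,+----.........
264 --------,..........,+-------+rRRRRRRRRR+---.........
265 ....---+,..........,-------+,rRRRRRRRRR,+-+.........
266 .......,,..........,-------+,rRRRRRRRRR,--+.........
267 .......,...........+-------,rRRRRRRRRRR+--..........
268 .......,..........,+----+++,rRRRRRRRRRR+--..........
269 .......,..........,+---+++@rrRRRRRRRRRR+--..........
270 .......,..........,+---+++,rrRRRRRRRRR,+--..........
271 ......,,.........,,+--+@+@rrrrrrRRRRRR,---..........
272 ......,...........+--++@+@rrrrrrrrrrrR+---..........
273 ......,..........,++++@@+,rrrrrrrrrrr,+--...........
274 ,,
[... 8660 characters left out ...]
........,,....,,
168 ......-----------------------+@...........,.,.....,,
169 .....----------------------+@,...........,,.........
170 ...-----------------------+@...........,,...........
171 ..-----------------------@@,..........,.......,.....
172 .----------------------+@,...........,.............,
173 ----------------------+@...........,..............,,
174 --------------------+@@...........,..............,,,
175 -------------------+@............,..............,,,,
176 -----------------++@,..........,..............,,,,,,
177 ----------------+@,,..,,......,..............,,,,,,,
178 ---------------+,,,.........,,..............,,,,,,,,
179 -------------+@@....,......,..............,,,,,,,,,,
```

```bash
python3 - <<'E'
from h import *
q=pickle.load(open('Q.pkl','rb'))['carrier']
def tri(obs,g): return least_squares(lambda v:np.concatenate([proj(n,pose(q,v))[0]-u for n,u in obs]),g)
for nm,o in (('-x-y',[('scene',(392.7,309.7)),('side',(237,151.5))]),('-x+y',[('scene',(415.7,314.8)),('side',(226,145))]),('+x-y',[('scene',(391,321.3)),('side',(242.5,146.5))]),('+x+y',[('scene',(414,326.3)),('side',(231,141))]),
 ('grip now',[('scene',(409.4,292.1)),('side',(220.2,148.1))]),('grip before',[('scene',(413.6,267.1)),('side',(204,158.9))])):
    s=tri(o,[0,.19,.05]);print(nm,s.x.round(4),s.fun.round(1))
print(proj('scene',pose(q,[[x,.19,.029] for x in(-.089,-.028,-.01)])).round(1))
E
```

```text
-x-y [-0.0161  0.165   0.0465] [ 0.1 -0.   0.1  0. ]
-x+y [-0.0164  0.2114  0.0475] [-0.4  0.2 -0.6 -0.2]
+x-y [0.01   0.166  0.0473] [ 0.4 -0.2  0.6  0.2]
+x+y [0.0079 0.2123 0.0459] [ 0.1 -0.   0.1  0. ]
grip now [-0.0538  0.1905  0.0691] [ 0.2 -0.1  0.3  0.1]
grip before [-0.1147  0.1913  0.0694] [ 0.3 -0.1  0.3  0.1]
[[407.9 285.6]
 [404.  310.8]
 [402.8 318.6]]
```

Emit:
carry_out(
  commands=[
    {"wx": 0, "wy": 0, "wz": 0, "x": 0.9, "y": 0, "z": -0.6, "jaw": 1},
    {"wx": 0, "wy": 0, "wz": 0, "x": 0.9, "y": 0, "z": -0.6, "jaw": 1},
    {"wx": 0, "wy": 0, "wz": 0, "x": 0.9, "y": 0, "z": -0.6, "jaw": 1},
    {"wx": 0, "wy": 0, "wz": 0, "x": 0.9, "y": 0, "z": -0.6, "jaw": 1},
    {"wx": 0, "wy": 0, "wz": 0, "x": 0, "y": 0, "z": -0.8, "jaw": 1},
    {"wx": 0, "wy": 0, "wz": 0, "x": 0, "y": 0, "z": -0.8, "jaw": 1},
    {"wx": 0, "wy": 0, "wz": 0, "x": 0, "y": 0, "z": -0.8, "jaw": 1},
    {"wx": 0, "wy": 0, "wz": 0, "x": 0, "y": 0, "z": 0, "jaw": 1},
    {"wx": 0, "wy": 0, "wz": 0, "x": 0, "y": 0, "z": 0, "jaw": 1},
  ],
)

```text
clock: 38.22
tool_pos: [0.5698, 0.2403, 0.0437]
orientation: [[-0.092, 0.996, -0.001], [0.996, 0.092, -0.0], [-0.0, -0.001, -1.0]]
ft_force: [-0.0, -0.6, 0.3]
gripper_width: 0.0003
grasp_force: 0.0
```

Emit:
carry_out(
  commands=[
    {"wx": 0, "wy": 0, "wz": 0, "x": 0.4, "y": 0.036, "z": 0, "jaw": 1},
    {"wx": 0, "wy": 0, "wz": 0, "x": 0.4, "y": 0.036, "z": 0, "jaw": 1},
    {"wx": 0, "wy": 0, "wz": 0, "x": 0.35, "y": 0.032, "z": 0, "jaw": 1},
    {"wx": 0, "wy": 0, "wz": 0, "x": 0.2, "y": 0.018, "z": 0, "jaw": 1},
  ],
)

```text
clock: 38.72
tool_pos: [0.6027, 0.2432, 0.0435]
orientation: [[-0.091, 0.996, -0.016], [0.996, 0.091, -0.002], [-0.001, -0.016, -1.0]]
ft_force: [-26.1, -0.1, 20.5]
gripper_width: 0.0005
grasp_force: 13.7
```

Emit:
carry_out(
  commands=[
    {"wx": 0, "wy": 0, "wz": 0, "x": 0.1, "y": 0.009, "z": 0, "jaw": 1},
    {"wx": 0, "wy": 0, "wz": 0, "x": 0, "y": 0, "z": 0, "jaw": 1},
  ],
)

```text
clock: 38.98
tool_pos: [0.6025, 0.2432, 0.0433]
orientation: [[-0.091, 0.996, -0.02], [0.996, 0.091, -0.003], [-0.001, -0.02, -1.0]]
ft_force: [-24.9, -0.7, 20.1]
gripper_width: 0.0006
grasp_force: 13.1
```

Emit:
carry_out(
  commands=[
    {"wx": 0, "wy": 0, "wz": 0, "x": -0.7, "y": -0.06, "z": 0, "jaw": 1},
    {"wx": 0, "wy": 0, "wz": 0, "x": 0, "y": 0, "z": 0.6, "jaw": 1},
    {"wx": 0, "wy": 0, "wz": 0, "x": 0, "y": 0, "z": 0.6, "jaw": 1},
    {"wx": 0, "wy": 0, "wz": 0, "x": 0.6, "y": 0.055, "z": 0, "jaw": 1},
    {"wx": 0, "wy": 0, "wz": 0, "x": 0.6, "y": 0.055, "z": 0, "jaw": 1},
    {"wx": 0, "wy": 0, "wz": 0, "x": 0, "y": 0, "z": 0, "jaw": 1},
  ],
)

```text
clock: 39.72
tool_pos: [0.6313, 0.2461, 0.0818]
orientation: [[-0.091, 0.996, 0.004], [0.996, 0.091, 0.001], [0.001, 0.004, -1.0]]
ft_force: [0.1, 0.7, 0.1]
gripper_width: 0.0005
grasp_force: 0.0
```

```bash
python3 - <<'E'
from plant import *
s=get_state();print({k:s[k] for k in('clock','tool_pos','ft_force','ft_torque')})
E
```

```text
{'clock': 39.725, 'tool_pos': array([0.63131172, 0.24607586, 0.08176897]), 'ft_force': array([0.13033964, 0.66113876, 0.12117176]), 'ft_torque': array([-0.05114146,  0.10849246,  0.00536565])}
```

Emit:
carry_out(
  commands=[
    {"wx": 0, "wy": 0, "wz": 0, "x": 0.83, "y": 0.076, "z": 0, "jaw": 1},
    {"wx": 0, "wy": 0, "wz": 0, "x": 0, "y": 0, "z": 0, "jaw": 1},
    {"wx": 0, "wy": 0, "wz": 0, "x": 0, "y": 0, "z": -0.45, "jaw": 1},
    {"wx": 0, "wy": 0, "wz": 0, "x": 0, "y": 0, "z": -0.42, "jaw": 1},
    {"wx": 0, "wy": 0, "wz": 0, "x": -0.5, "y": -0.046, "z": 0, "jaw": 1},
    {"wx": 0, "wy": 0, "wz": 0, "x": -0.5, "y": -0.046, "z": 0, "jaw": 1},
    {"wx": 0, "wy": 0, "wz": 0, "x": -0.5, "y": -0.046, "z": 0, "jaw": 1},
    {"wx": 0, "wy": 0, "wz": 0, "x": -0.5, "y": -0.046, "z": 0, "jaw": 1},
    {"wx": 0, "wy": 0, "wz": 0, "x": 0, "y": 0, "z": 0, "jaw": 1},
  ],
)

```text
clock: 40.85
tool_pos: [0.5904, 0.2423, 0.0541]
orientation: [[-0.092, 0.996, -0.003], [0.996, 0.092, -0.001], [-0.0, -0.003, -1.0]]
ft_force: [-0.7, -0.5, 0.3]
gripper_width: 0.0005
grasp_force: 0.0
```

Emit:
carry_out(
  commands=[
    {"wx": 0, "wy": 0, "wz": 0, "x": -0.2, "y": -0.018, "z": 0, "jaw": 1},
    {"wx": 0, "wy": 0, "wz": 0, "x": -0.15, "y": -0.014, "z": 0, "jaw": 1},
  ],
)

```text
clock: 41.1
tool_pos: [0.5833, 0.2417, 0.0542]
orientation: [[-0.092, 0.996, 0.002], [0.996, 0.092, 0.0], [0.0, 0.002, -1.0]]
ft_force: [2.9, 0.4, 0.6]
gripper_width: 0.0005
grasp_force: 1.6
```

```bash
python3 lk.py
```

```text
scene before [([269, 260, 104, 32, 431], [320.6, 275.3]), ([409, 262, 10, 11, 79], [413.6, 267.1]), ([391, 310, 26, 18, 294], [403.7, 318.2])]
scene now [([271, 261, 102, 31, 600], [323.6, 276.6]), ([391, 310, 26, 18, 301], [403.6, 318.5])]
[(-0.114, [413.2, 267.2]), (-0.05, [409.2, 293.6]), (-0.034, [408.1, 300.5])]
side before [([226, 141, 16, 11, 95], [233.6, 145.7]), ([200, 156, 9, 7, 32], [204.0, 158.9]), ([418, 260, 25, 21, 390], [429.1, 270.2])]
side now [([226, 141, 16, 11, 92], [233.5, 145.6]), ([418, 260, 25, 21, 394], [429.0, 270.3])]
[(-0.114, [204.9, 159.2]), (-0.05, [221.6, 147.6]), (-0.034, [225.7, 144.9])]
41.2 [0.58244671 0.24163778 0.05411297]
```

Emit:
carry_out(
  commands=[
    {"wx": 0, "wy": 0, "wz": 0, "x": 0.15, "y": 0.014, "z": 0, "jaw": 1},
    {"wx": 0, "wy": 0, "wz": 0, "x": 0, "y": 0, "z": 0.7, "jaw": 1},
    {"wx": 0, "wy": 0, "wz": 0, "x": 0, "y": 0, "z": 0.7, "jaw": 1},
    {"wx": 0, "wy": 0, "wz": 0, "x": -0.9, "y": -0.082, "z": 0, "jaw": 1},
    {"wx": 0, "wy": 0, "wz": 0, "x": -0.9, "y": -0.082, "z": 0, "jaw": 1},
    {"wx": 0, "wy": 0, "wz": 0, "x": -0.7, "y": -0.064, "z": 0, "jaw": 1},
    {"wx": 0, "wy": 0, "wz": 0, "x": 0, "y": 0, "z": 0, "jaw": 1},
    {"wx": 0, "wy": 0, "wz": 0, "x": 0, "y": 0, "z": -0.8, "jaw": 1},
    {"wx": 0, "wy": 0, "wz": 0, "x": 0, "y": 0, "z": -0.8, "jaw": 1},
    {"wx": 0, "wy": 0, "wz": 0, "x": 0, "y": 0, "z": 0, "jaw": 1},
  ],
)

```text
clock: 42.45
tool_pos: [0.5114, 0.2347, 0.0462]
orientation: [[-0.092, 0.996, -0.003], [0.996, 0.092, -0.001], [-0.001, -0.003, -1.0]]
ft_force: [0.1, -0.4, 0.4]
gripper_width: 0.0006
grasp_force: 0.0
```

Emit:
carry_out(
  commands=[
    {"wx": 0, "wy": 0, "wz": 0, "x": 0.5, "y": 0.046, "z": 0, "jaw": 1},
    {"wx": 0, "wy": 0, "wz": 0, "x": 0.5, "y": 0.046, "z": 0, "jaw": 1},
    {"wx": 0, "wy": 0, "wz": 0, "x": 0.5, "y": 0.046, "z": 0, "jaw": 1},
    {"wx": 0, "wy": 0, "wz": 0, "x": 0.5, "y": 0.046, "z": 0, "jaw": 1},
    {"wx": 0, "wy": 0, "wz": 0, "x": 0.4, "y": 0.037, "z": 0, "jaw": 1},
  ],
)

```text
clock: 43.08
tool_pos: [0.5849, 0.2417, 0.0479]
orientation: [[-0.092, 0.996, -0.0], [0.996, 0.092, -0.0], [-0.0, -0.0, -1.0]]
ft_force: [-3.9, -1.4, 3.6]
gripper_width: 0.0005
grasp_force: 1.9
```

Emit:
carry_out(
  commands=[
    {"wx": 0, "wy": 0, "wz": 0, "x": 0.3, "y": 0.027, "z": 0, "jaw": 1},
    {"wx": 0, "wy": 0, "wz": 0, "x": 0.3, "y": 0.027, "z": 0, "jaw": 1},
    {"wx": 0, "wy": 0, "wz": 0, "x": 0.15, "y": 0.014, "z": 0, "jaw": 1},
    {"wx": 0, "wy": 0, "wz": 0, "x": 0, "y": 0, "z": 0, "jaw": 1},
  ],
)

```text
clock: 43.58
tool_pos: [0.6026, 0.2434, 0.0472]
orientation: [[-0.092, 0.996, -0.008], [0.996, 0.092, -0.001], [-0.001, -0.008, -1.0]]
ft_force: [-11.9, -1.6, 7.9]
gripper_width: 0.0005
grasp_force: 5.8
```

Emit:
carry_out(
  commands=[
    {"wx": 0, "wy": 0, "wz": 0, "x": -0.8, "y": -0.07, "z": 0, "jaw": 1},
    {"wx": 0, "wy": 0, "wz": 0, "x": -1, "y": 0, "z": 0.5, "jaw": 1},
    {"wx": 0, "wy": 0, "wz": 0, "x": -1, "y": 0.2, "z": 1, "jaw": 1},
    {"wx": 0, "wy": 0, "wz": 0, "x": -1, "y": 0.4, "z": 1, "jaw": 1},
    {"wx": 0, "wy": 0, "wz": 0, "x": -0.5, "y": 0.5, "z": 1, "jaw": 1},
    {"wx": 0, "wy": 0, "wz": 0, "x": 0, "y": 0, "z": 0, "jaw": 1},
  ],
)

```text
clock: 44.32
tool_pos: [0.4794, 0.2767, 0.1554]
orientation: [[-0.094, 0.996, 0.006], [0.996, 0.094, 0.003], [0.002, 0.007, -1.0]]
ft_force: [1.3, 0.3, -0.5]
gripper_width: 0.0004
grasp_force: 0.0
```

```bash
python3 lk.py; python3 - <<'E'
from plant import *
from h import *
# objects in crate unchanged? bystanders unmoved?
for n in('scene','side'):
    d=np.abs(camera(n)['frame'].astype(int)-D[n]['frame'].astype(int)).max(2)
    for nm,P in(('chair',None),):
        pass
    for lab,b in (('scene-chair',(112,200,165,255)),('scene-varnish',(175,238,210,282)),('scene-brush',(290,160,360,200))) if n=='scene' else (('side-chair',(400,230,452,302)),('side-varnish',(360,205,392,252)),('side-brush',(170,258,252,288))):
        x0,y0,x1,y1=b;print(lab,(d[y0:y1,x0:x1]>50).mean().round(3))
E
```

```text
scene before [([269, 260, 104, 32, 431], [320.6, 275.3]), ([409, 262, 10, 11, 79], [413.6, 267.1]), ([391, 310, 26, 18, 294], [403.7, 318.2])]
scene now [([268, 260, 105, 32, 580], [321.8, 275.9]), ([405, 287, 10, 11, 90], [409.3, 292.1]), ([391, 310, 26, 18, 301], [403.7, 318.3])]
[(-0.114, [413.2, 267.2]), (-0.05, [409.2, 293.6]), (-0.034, [408.1, 300.5])]
side before [([226, 141, 16, 11, 95], [233.6, 145.7]), ([200, 156, 9, 7, 32], [204.0, 158.9]), ([418, 260, 25, 21, 390], [429.1, 270.2])]
side now [([226, 141, 16, 11, 97], [233.5, 145.7]), ([216, 146, 9, 6, 32], [220.2, 148.1]), ([418, 260, 25, 21, 395], [429.0, 270.3])]
[(-0.114, [204.9, 159.2]), (-0.05, [221.6, 147.6]), (-0.034, [225.7, 144.9])]
44.425 [0.47853321 0.27502921 0.1528427 ]
scene-chair 0.0
scene-varnish 0.004
scene-brush 0.0
side-chair 0.0
side-varnish 0.0
side-brush 0.0
```

```bash
python3 - <<'E'
from plant import *
from h import *
q=pickle.load(open('Q.pkl','rb'))['carrier']
for n in('scene','side'):
    f=camera(n)['frame']
    for nm,y,h in(('figure',-.067,.15),('mummy',-.003,.15),('jar',.064,.15)):
        u=np.round(proj(n,pose(q,crate([-.008,y,.041+h])))[0]).astype(int);print(n,nm,u,f[u[1]-1:u[1]+2,u[0]-1:u[0]+2].mean((0,1)).round(),D[n]['frame'][u[1]-1:u[1]+2,u[0]-1:u[0]+2].mean((0,1)).round())
job_done()
E
```

```text
scene figure [291 223] [93. 67. 28.] [136. 133. 125.]
scene mummy [324 230] [21. 26. 47.] [136. 134. 127.]
scene jar [358 238] [90. 62.  5.] [136. 134. 127.]
side figure [293 142] [63. 48. 31.] [51. 41. 32.]
side mummy [271 131] [33. 40. 60.] [50. 40. 31.]
side jar [250 121] [96. 70. 30.] [58. 46. 37.]
the job is handed in; nothing more can be done
```

The job is handed in at about 44 s: the figure, mummy case and jar stand head up side by side on the crate's floor, about 94 mm below the rim. The red lock is hard against its stop after about 61 mm of travel, not 80: it did not start fully open. I pushed it back past its start once to check that, then home again. The jar's first touch on the floor reached about 28 N before I eased off, and the chair, varnish jar and brush have not moved.

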